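# Push a case tray through the one-way flap of a light-curing box

### The job

Take the wooden push stick and, with its rubber end, push the case tray with the plaster cast along the infeed table and in through the sprung flap of the light-curing box, until you feel the tray press on the sprung backstop inside; press gently, without driving the backstop to the end of its travel. Then draw the stick back out so that the flap swings shut behind the tray and the tray stays inside, and lay the stick down on the bench. Do not tip the tray, and leave the jar and the dropper bottle beside the box where they are.

Things in the scene. Friction and masses are not known exactly. Their poses are not given: they have to be found in the camera images.
- curing_box: White and aluminium light-curing box with amber see-through cover, fixed, 282 x 120 mm on plan, an open infeed table in front of its mouth. Origin on the worktop under the middle of the mouth, in the plane of the shut flap; x points level into the box (push direction), z up, y left of the push direction. Floor 6 mm above the worktop, level from x = -115 (end of infeed table) to +160 mm (rear wall).
- mouth (a point): Middle of the mouth, 32 mm above the worktop. The mouth is 88 mm wide and clear from the floor up to 54 mm above the worktop. Above it the lintel and the cover, top 71 mm above the worktop; from x = +98 mm on a lamp housing with a knob, up to 99 mm. A gripper cannot follow the tray in under the lintel; the stick can.
- infeed_end (a point): Middle of the outer end of the infeed table, on its floor: 115 mm in front of the mouth, 6 mm above the worktop. Low guide rails beside the floor, tops 16 mm above the worktop, guide the tray: 85 mm apart (inside faces) from x = -23 mm inwards, flaring to 102 mm apart at x = -63 mm and farther out.
- flap (a joint): Sprung steel flap, 88 mm wide, hung across the mouth from a hinge 58 mm above the worktop, 50 mm long. 0 = shut against its stops; grows (rad, to 1.45) as it is pushed inwards; cannot swing outwards. The tray must lift it to about 1.2 rad (a push of some 2 to 8 N). It drops behind the tray once the tray's rear is about 47 mm past the mouth, and rests on the stick until that is drawn out.
- backstop (a joint): Sprung rubber-faced plate, 56 mm wide, across the inside of the box; the front of the tray meets it. 0 = free; grows (m, to 0.005) as it is pushed inwards, about 2.5 N per mm, then a hard end at 5 mm. It is set at a different depth each time, not measured: the tray's rear is between 55 and 79 mm past the mouth when the tray first touches it.
- case_tray: White open plastic tray, 56 mm (its x) by 80 mm (its y), 34 mm tall, a white plaster cast of a jaw fixed in it, about 0.24 kg together. It starts loose on the infeed table, its 80 mm side across the push direction, its x within 0.06 rad of the push direction; its rear wall is at its x = -28 mm. Origin at the centre of its underside, z up.
- push_stick: Loose plain beech bar 220 mm long (its x), 16 mm wide (its y) and 14 mm tall, about 50 g, lying on the worktop between the robot and the box, roughly parallel to it. Origin at the centre of the bar; the black rubber end is at its x = +110 mm.
- stick_mid (a point): Centre of the push stick (half-way up, 7 mm above what it lies on). The arm and head of the bench microscope (fixed, up to 0.4 m high) stand to the left of the stick and of the infeed table, some 0.1 to 0.2 m off: carry the stick to the infeed table over the top of the box rather than past the microscope.
- jar_a: White screw-top jar, 53 mm across and 62 mm tall, on the far side of the infeed table. Origin at its underside. Bystander.
- jar_b: White dropper bottle, 33 mm across and 80 mm tall, on the far side of the box. Origin at its underside. Bystander.
There are look-alikes about, which are no part of the job. There is more than one size of the push_stick; the job needs the largest. There is more than one size of the case_tray; the job needs the larger.

How it is judged:
By the outcome, as a careful person would: the job done as asked, in the order asked, and still so for the second after the job is handed in, with the robot touching nothing.
It also fails if it takes over 58 s, if anything falls off the work surface, if the arm or the gripper's body presses on something with over 40 N, if the wrist force passes 120 N, or if a joint passes its speed limit or range.

### The arm

A 6-joint arm with a two-finger parallel gripper is mounted at the origin on a cart in front of the work surface, level with it; the furniture and walls round the work are solid. World frame = base frame: x ahead of the robot, y to its left, z up, the work surface at z = 0. Lengths are in m, angles in rad, forces in N, time in s.
With the tool pointing down it reaches from about 0.325 to 0.75 m from the base axis. Payload 7.6 kg.
Tool frame: the origin (TCP) lies on the centre line of the jaws, within the pads' length; the fingertips stand 11 mm ahead of it and the grasp point (between the pads) lies 8 mm behind it (bot.tip_reach is the distance from the TCP to the fingertips, in m); z points along the fingers, y is the direction in which the jaws open and shut (so a half turn about z gives the same grasp; the last joint's range is limited). The gripper opens to 85 mm and grips with 20 to 120 N. Pads are 22 mm wide; open, the fingers measure 114 mm over their backs; the gripper's body (76 mm by 85 mm) begins 54 mm behind the grasp point. The pads swing forward as they close: fully open they stand 13 mm farther back than shut.
Start: joints at [1.24, 0.052, 1.401, -0, 1.689, -0.07], TCP at [0.135, 0.507, 0.242] pointing down, gripper open.
Joint ranges: [-2.9, 2.9], [-0.91, 2.17], [0.12, 2.37], [-1.06, 4.2], [0.26, 2.73], [-2.93, 2.93]. Speed limits (rad/s): [2.57, 2.57, 3.01, 3.14, 3.14, 3.14].

### API

Orientations are given as a rotation vector (axis times angle).
In Python, from bench import bot gives the robot as it stands. The module is installed in compiled form; this text tells all that it offers.
- The arm moves only by the tool drive_tool, never from a script. Its argument "targets" is a list of rows, each a list of 5 numbers: the opening, from -1 (shut) to 1 (fully open), then the shift along the tool's x, y, z in cm, then the turn about the tool's z in rad. In form: [[jaw, tx, ty, tz, turn], ...]. A call has 1 to 8 rows; each row shifts and turns the commanded pose from where the row before left it, along the tool's axes as they then stand; what a row does not reach is not made up. A row lasts 1/8 s, in which the tool goes at most 62.5 mm and 10.7 degrees, less where a joint would pass 70% of its speed; a pose out of reach is approached as far as the arm can. A call is refused whole if a number of a shift passes 6.25 or a number of a turn 0.188, either way. A call with a gripper value outside its range is refused whole. The fingers move at their own pace and stop on an object; the grip force is fixed at half the most. Time passes only in rows, so rows that do not move let the fingers close. It gives the time, the measured TCP pose, the force and the opening at its end, in the units of the state.
- bot.get_obs(): the state, without advancing time (a new reading comes with each control period).
- bot.snapshot(name): name is "side" or "top"; returns a dict with "image" (400x640x3 uint8, red, green, blue), "fx", "fy", "cx", "cy" (pixels), "extrinsics" (4x4, takes a point from world to camera coordinates). Camera axes: x right, y up, looking along -z (the intrinsics and any distortion apply to the point x, -y, -z); pixel columns grow to the right and rows downward; lengths in m; the calibration is good to about 2 mm. A picture is of the moment at which its call begins. There is no depth.
- bot.close_job(): hands the job in, once; it reports no verdict.
Trained networks look in the newest picture that a camera, given by its name, has taken for a name from the list of things; names that differ only in an ending like _2 or _b are one class to them, and where a whole thing is asked for, a point or a joint stands for the part that bears it (a point fixed in the world has none). Each returns a list of dicts, best first, with "conf" (0 to 1); they miss things now and then, are a little off and sometimes report something else, mostly with a low value. They report only what shows in the picture. A call takes as long as a camera call. They do not tell look-alikes from the thing itself.
- bot.find_in(camera, target): "point" ([x, y, z] in m, in world coordinates, good to about 4 mm: the middle of the surface that is visible of it).
- bot.spot_point(camera, target): "point" ([x, y, z] in m, in world coordinates, good to about 4 mm: a listed point, or the origin of a listed thing).
The state is a dict: "time": time; "joint_positions": joint angles; "qvel": joint speeds; "tau": joint torques, N m; "eef_pos": TCP position; "tcp_rot": TCP orientation; "force": force on the tool from outside, world axes, zero at the start; "ft_torque": the same for the moment, N m; "finger_gap": opening from 0.0 (shut) to 1.0 (fully open).
Only numpy, scipy, OpenCV 4.12 (cv2) and the standard library are available. Lean on these libraries where they do the work, as an engineer would, in place of code of your own. Each camera call takes 0.05 s, during which the arm holds its last target.

## Working session

There is one attempt and no reset: what is moved stays moved. The work goes in short steps, Python scripts to look and compute and a tool call to move; the robot and the scene stay as the last step left them, time stands still between calls to the robot, and variables do not carry over. Pictures are saved under pics/ and viewed, and the job is handed in when it is done.

Besides the shell and the picture viewer there is one more tool, called after "Request:" in YAML: its name, and indented under it one key for each argument. drive_tool: Moves the arm, as the interface text tells. Its arguments: {"type":"object","properties":{"targets":{"type":"array","items":{"type":"array","items":{"type":"number"}}}},"required":["targets"]}

```bash
mkdir -p pics
cat > h.py <<'E'
from bench import bot
import numpy as np, cv2
from scipy.spatial.transform import Rotation as R
def snap(cam,fn):
    s=bot.snapshot(cam); cv2.imwrite('pics/'+fn,s['image'][:,:,::-1]); return s
def proj(s,p):
    E=np.array(s['extrinsics']); c=E[:3,:3]@np.array(p)+E[:3,3]
    return np.array([s['cx']+s['fx']*c[0]/-c[2], s['cy']+s['fy']*(-c[1])/-c[2]])
def unproj(s,uv,z):
    E=np.array(s['extrinsics']); d=np.array([(uv[0]-s['cx'])/s['fx'],-(uv[1]-s['cy'])/s['fy'],-1])
    Rm=E[:3,:3]; o=-Rm.T@E[:3,3]; w=Rm.T@d
    return o+w*(z-o[2])/w[2]
E
python3 - <<'E'
from h import *
np.set_printoptions(precision=4,suppress=True)
for c in ['top','side']:
    s=snap(c,c+'0.png'); E=np.array(s['extrinsics'])
    print(c,s.keys(),-E[:3,:3].T@E[:3,3],E[2,:3],s['fx'],s['cx'],s['cy'])
    for t in ['curing_box','mouth','infeed_end','case_tray','push_stick','stick_mid','jar_a','jar_b']:
        for r in bot.spot_point(c,t): print(t,np.array(r['point']),round(r['conf'],2),proj(s,r['point']).round())
o=bot.get_obs();print(o)
E
```

```text
top dict_keys(['image', 'fx', 'fy', 'cx', 'cy', 'extrinsics']) [ 0.3331 -0.3115  1.3241] [-0.1975 -0.0052  0.9803] 413.39173496113887 322.671347549177 201.6382668068382
curing_box [ 0.5304 -0.4167  0.003 ] 0.61 [358. 222.]
curing_box [ 0.586  -0.3142  0.0055] 0.59 [326. 205.]
mouth [ 0.5261 -0.4115  0.0343] 0.64 [357. 222.]
mouth [ 0.5853 -0.3145  0.0065] 0.3 [326. 206.]
infeed_end [ 0.5839 -0.3164  0.0059] 0.68 [326. 206.]
infeed_end [ 0.6834 -0.3986  0.0023] 0.23 [351. 176.]
case_tray [ 0.562  -0.3579  0.0028] 0.94 [339. 213.]
case_tray [ 0.7601 -0.3015 -0.0044] 0.62 [321. 155.]
push_stick [ 0.4498 -0.7064  0.0066] 0.77 [450. 245.]
push_stick [0.4727 0.0719 0.0014] 0.62 [206. 243.]
push_stick [ 0.4237 -0.3559  0.0059] 0.55 [340. 255.]
stick_mid [ 0.4188 -0.3494  0.0073] 0.53 [338. 257.]
stick_mid [0.4706 0.0665 0.0043] 0.5 [208. 243.]
stick_mid [ 0.4473 -0.7103  0.0008] 0.49 [451. 246.]
jar_a [ 0.6825 -0.3969  0.0053] 0.75 [350. 176.]
jar_a [ 0.6263 -0.4512 -0.0005] 0.64 [367. 193.]
jar_b [ 0.6825 -0.3969  0.0053] 0.75 [350. 176.]
jar_b [ 0.6263 -0.4512 -0.0005] 0.64 [367. 193.]
si
[... 601 characters left out ...]
id [ 0.4512 -0.7126  0.0062] 0.72 [341. 312.]
jar_a [ 0.6816 -0.4014 -0.0012] 0.89 [367. 236.]
jar_a [ 0.6194 -0.4533  0.    ] 0.53 [356. 246.]
jar_b [ 0.6816 -0.4014 -0.0012] 0.89 [367. 236.]
jar_b [ 0.6194 -0.4533  0.    ] 0.53 [356. 246.]
{'time': 0.9, 'joint_positions': array([ 1.2397,  0.0522,  1.4007,  0.    ,  1.6886, -0.0703]), 'qvel': array([-0.0013,  0.0002,  0.0003,  0.    , -0.0029,  0.0015]), 'tau': array([  0.0009, -38.1501, -36.0334,   0.0001,  -0.0001,  -0.    ]), 'eef_pos': array([0.1353, 0.5073, 0.2423]), 'tcp_rot': array([0.4085, 3.1149, 0.0001]), 'force': array([ 0.1594,  0.4492, -0.5424]), 'ft_torque': array([-0.0105,  0.0024, -0.0499]), 'finger_gap': 0.9985185940361119}
```

View pics/top0.png

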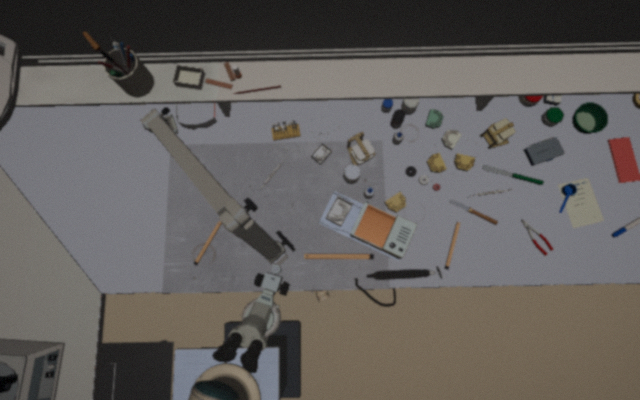

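View pics/side0.png

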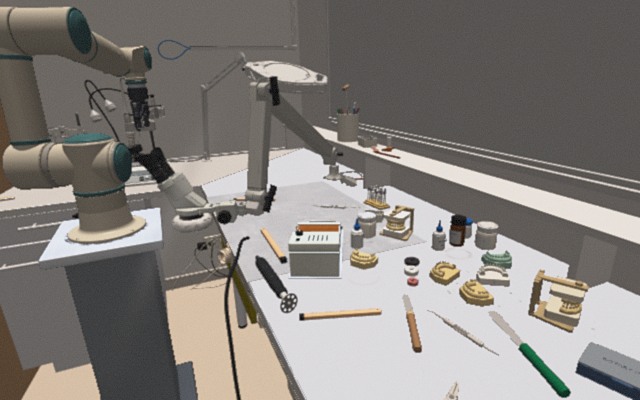

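Run:
```python
import cv2
a=cv2.imread('pics/top0.png')[130:290,260:420]
cv2.imwrite('pics/topc.png',cv2.resize(a,(800,600) if 0 else (600,600),interpolation=cv2.INTER_CUBIC))
a=cv2.imread('pics/side0.png')[180:300,240:400]
cv2.imwrite('pics/sidec.png',cv2.resize(a,(800,600),interpolation=cv2.INTER_CUBIC))
```

```text
(no output)
```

View pics/topc.png

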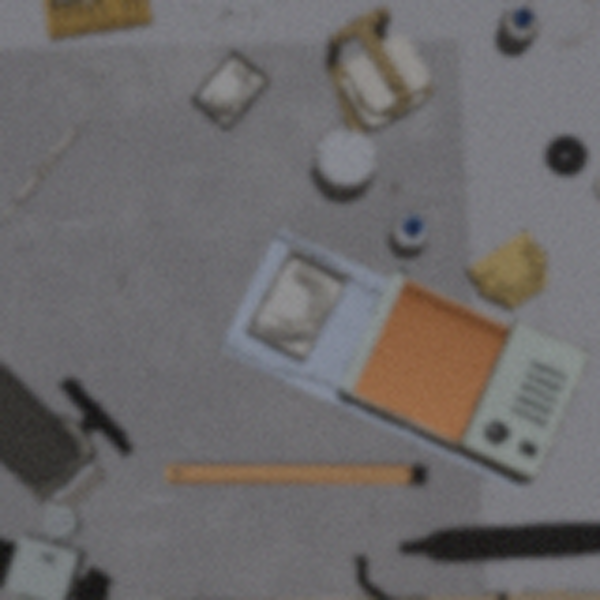

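View pics/sidec.png

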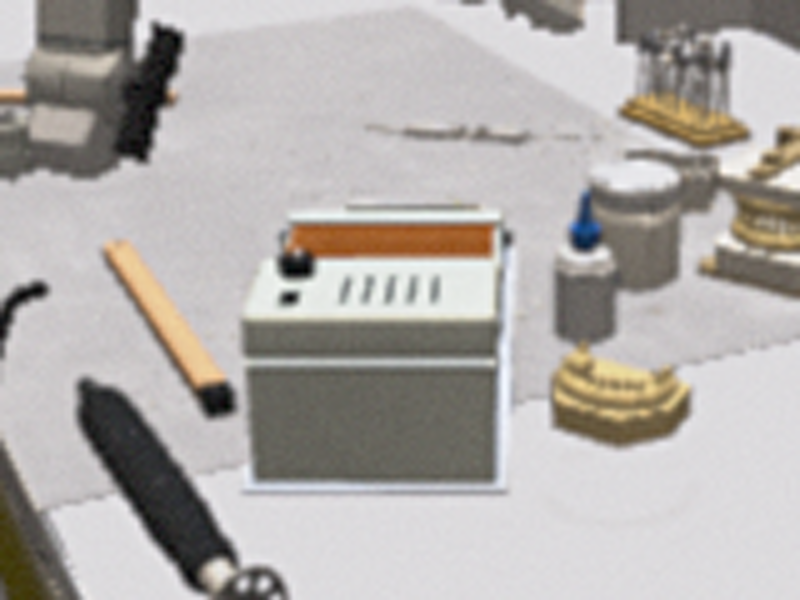

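The candidate sticks are at top px (338,257), (206,243) and (452,246). The first is about 69 px, or 217 mm long; the other two are about 46 px, or 145 mm. The first, beside the box, is therefore the job's stick. The trays are at (339,213) on the infeed table and (321,155), which is smaller and loose on the bench. The one on the infeed table is the job's. Next I'll confirm this in enlarged crops and measure.

Run:
```python
import cv2
a=cv2.imread('pics/top0.png')
def crop(x0,y0,w,h,k,fn):
    c=cv2.resize(a[y0:y0+h,x0:x0+w],None,fx=k,fy=k,interpolation=cv2.INTER_CUBIC)
    c=cv2.convertScaleAbs(c,alpha=1.5)
    for i in range(0,w,10): cv2.putText(c,str(x0+i),(i*k,8),0,.35,(0,255,255),1); cv2.line(c,(i*k,0),(i*k,h*k),(0,255,255) if i%50==0 else (90,90,0),1)
    for i in range(0,h,10): cv2.putText(c,str(y0+i),(0,i*k+10),0,.35,(0,255,255),1); cv2.line(c,(0,i*k),(w*k,i*k),(90,90,0),1)
    cv2.imwrite('pics/'+fn,c)
crop(315,185,80,60,10,'z1.png')
crop(300,240,80,40,10,'z2.png')
```

```text
(no output)
```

View pics/z1.png

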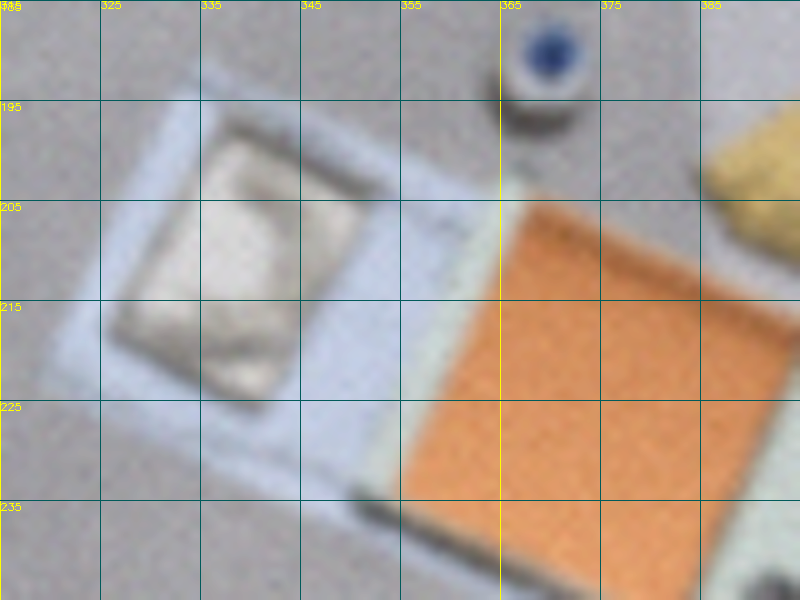

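View pics/z2.png

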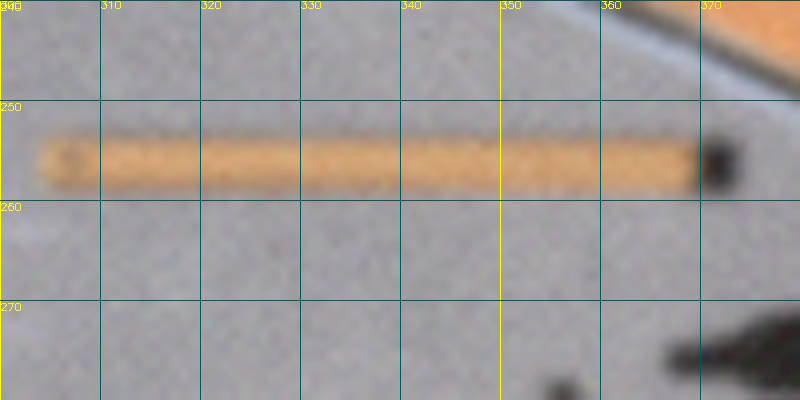

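Run:
```python
from h import *
np.set_printoptions(precision=4,suppress=True)
s=bot.snapshot('top')
def U(u,v,z): return unproj(s,(u,v),z)[:2]
for z in (.0,.006,.016):
    A=U(334.5,191.5,z);B=U(320.3,221.5,z); print('infeed',A,B,np.linalg.norm(A-B),np.degrees(np.arctan2(*(A-B)[::-1])),(A+B)/2)
A=U(366.5,203,.071);B=U(350.5,235.5,.071); print('lintel',A,B,np.linalg.norm(A-B),np.degrees(np.arctan2(*(A-B)[::-1])),(A+B)/2)
P=[U(*p,.040) for p in [(338,197.7),(353,204.5),(341.3,226),(326,218.5)]]
print('tray',np.mean(P,0),[np.linalg.norm(P[i]-P[(i+1)%4]).round(4) for i in range(4)],[np.degrees(np.arctan2(*(P[i]-P[(i+1)%4])[::-1])).round(1) for i in range(4)])
A=U(303.8,256.1,.010);B=U(373.8,256.6,.010); print('stick',A,B,np.linalg.norm(A-B),(A+B)/2,np.degrees(np.arctan2(*(B-A)[::-1])))
# stick edges
A=U(303.8,253.4,.014);B=U(303.8,259.2,.007);print(A,B)
for p in [(194,264,221.5,222.5),(446,268,459,223)]:
    print(np.linalg.norm(U(*p[:2],.01)-U(*p[2:],.01)))
```

```text
infeed [ 0.633 -0.344] [ 0.5345 -0.2956] 0.10976739366798785 -26.17872393563148 [ 0.5837 -0.3198]
infeed [ 0.6316 -0.3438] [ 0.5336 -0.2956] 0.10926998630199906 -26.178723935631464 [ 0.5826 -0.3197]
infeed [ 0.6294 -0.3436] [ 0.5321 -0.2958] 0.10844097402535083 -26.1787239356315 [ 0.5807 -0.3197]
lintel [ 0.5784 -0.4401] [ 0.4788 -0.3874] 0.11267731092919331 -27.85313473605096 [ 0.5286 -0.4138]
tray [ 0.5586 -0.3574] [np.float64(0.0522), np.float64(0.0781), np.float64(0.0535), np.float64(0.0769)] [np.float64(63.9), np.float64(-29.9), np.float64(-117.6), np.float64(149.1)]
stick [ 0.4236 -0.2415] [ 0.4176 -0.4624] 0.22094265494139068 [ 0.4206 -0.352 ] -91.55405681771104
[ 0.4318 -0.2418] [ 0.4141 -0.2413]
0.15478505334335432
0.1507264799991384
```

```bash
cat > ov.py <<'E'
from h import *
import sys
x,y,yaw=[float(v) for v in sys.argv[1:4]]; yaw=np.radians(yaw)
c,sn=np.cos(yaw),np.sin(yaw)
def W(p): return (x+c*p[0]-sn*p[1],y+sn*p[0]+c*p[1],p[2])
segs=[]
def rect(x0,x1,h,z,col): 
    q=[(x0,-h,z),(x1,-h,z),(x1,h,z),(x0,h,z)]
    segs.extend([(q[i],q[(i+1)%4],col) for i in range(4)])
rect(-.115,.167,.060,0,(0,0,255)); rect(0,.16,.05,.071,(0,255,0)); rect(.098,.167,.055,.095,(255,0,0))
segs+= [((-.115,e*.051,.016),(-.063,e*.051,.016),(255,0,255)) for e in(1,-1)]+[((-.063,e*.051,.016),(-.023,e*.0425,.016),(255,0,255)) for e in(1,-1)]
for cam,(x0,y0,w,h),k in [('top',(310,180,110,85),7),('side',(280,190,90,80),7)]:
    s=bot.snapshot(cam); a=s['image'][:,:,::-1]
    if cam=='top': a=cv2.convertScaleAbs(a,alpha=1.5)
    a=cv2.resize(a[y0:y0+h,x0:x0+w],None,fx=k,fy=k,interpolation=cv2.INTER_CUBIC)
    f=lambda p: tuple(((proj(s,W(p))-[x0,y0]+.5)*k).round().astype(int).tolist())
    for p,q,col in segs: cv2.line(a,f(p),f(q),col,1)
    cv2.imwrite('pics/ov_%s_%s.png'%(cam,sys.argv[4]),a)
E
python3 ov.py 0.5285 -0.417 -118.5 a
```

```text
(no output)
```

View pics/ov_top_a.png

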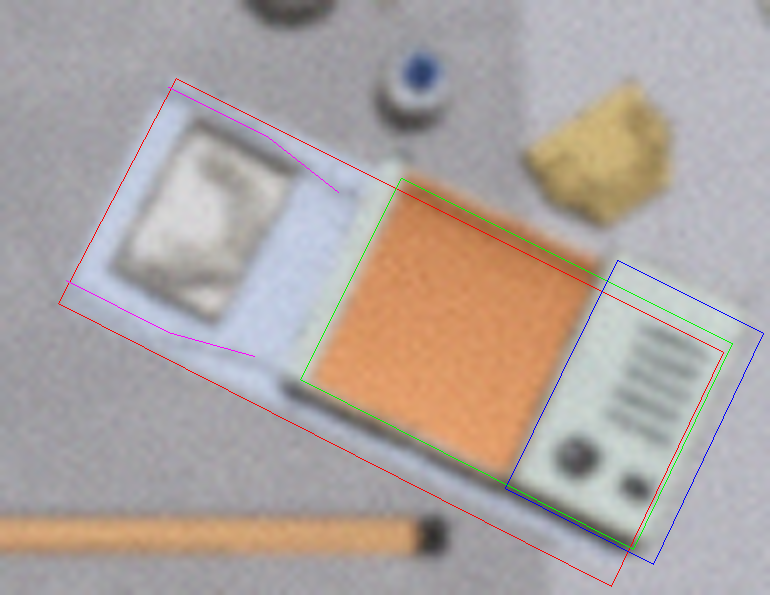

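View pics/ov_side_a.png

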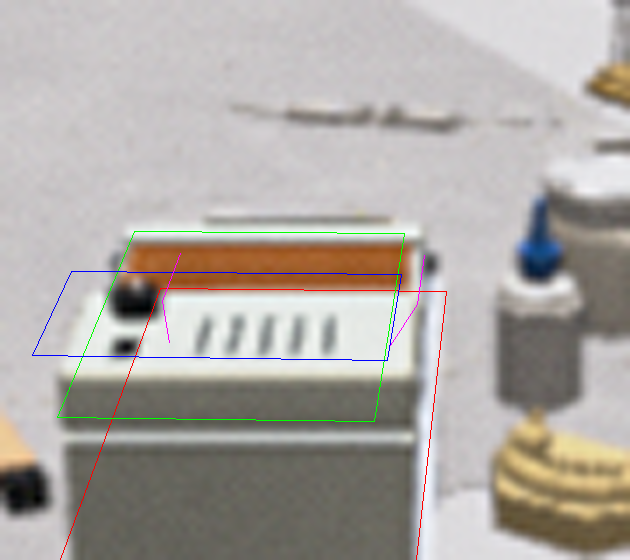

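```bash
sed -i 's/rect(-.115,.167,.060,0,/rect(-.115,.167,.056,.006,/' ov.py && python3 ov.py 0.5325 -0.4215 -116.5 b
```

```text
(no output)
```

View pics/ov_top_b.png

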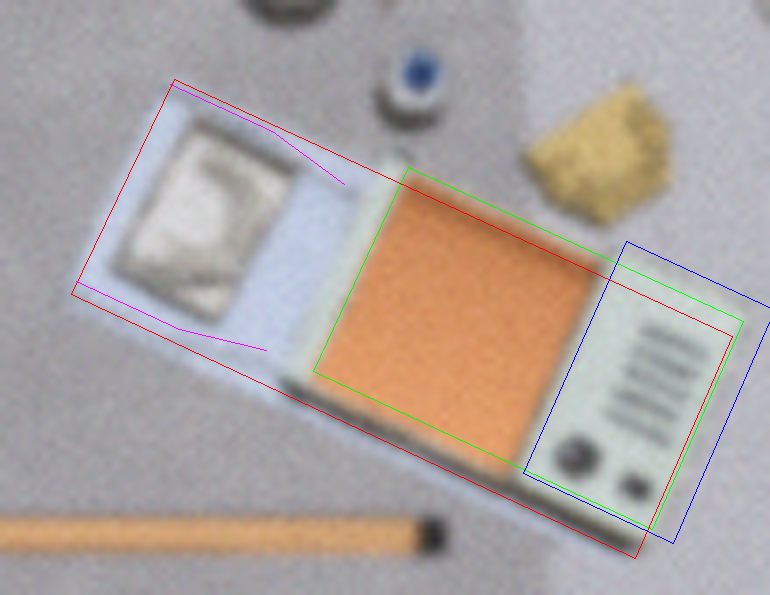

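View pics/ov_side_b.png

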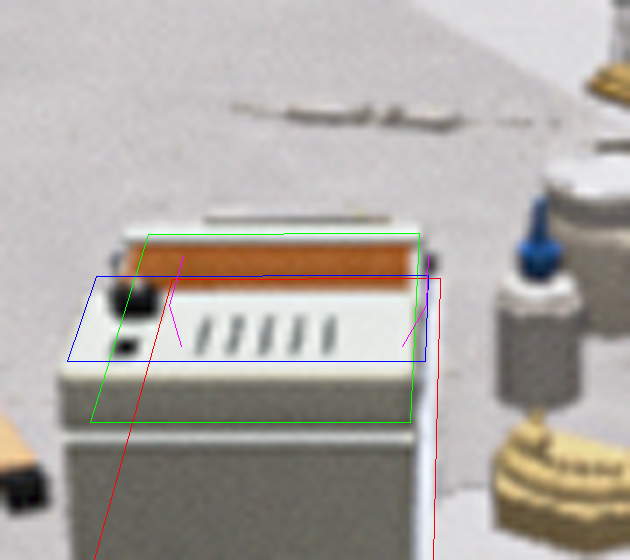

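```bash
sed -i 's/rect(-.115,.167,.056,.006,/rect(-.115,.167,.058,.003,/;s/rect(.098,.167,.055,.095/rect(.098,.16,.055,.085/' ov.py && python3 ov.py 0.529 -0.418 -117 c
```

```text
(no output)
```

View pics/ov_top_c.png

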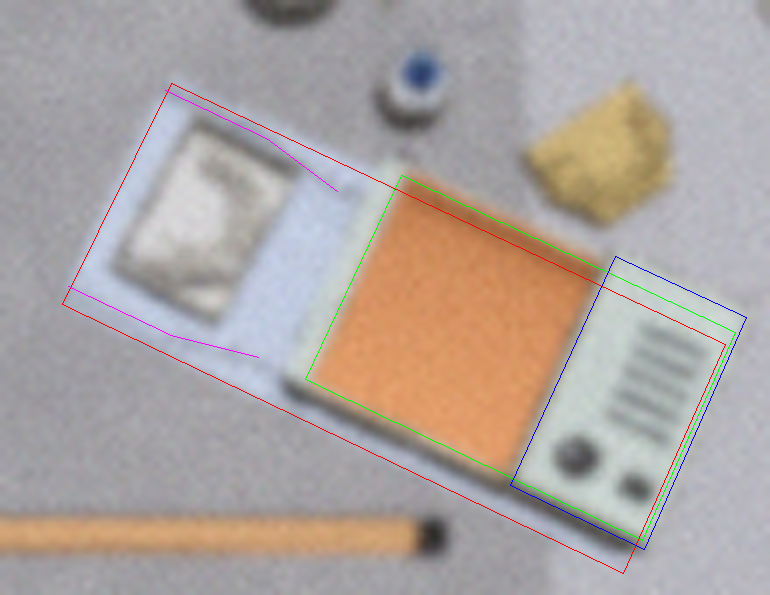

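View pics/ov_side_c.png

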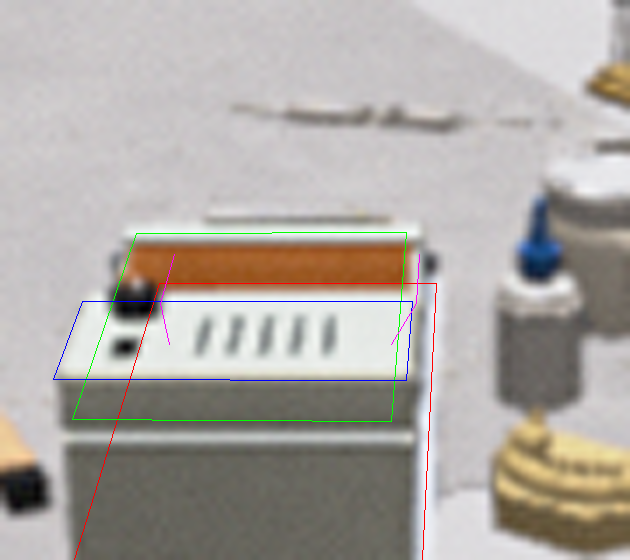

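Run:
```python
from h import *
s=bot.snapshot('top');print(proj(s,(.135,.507,.242)),proj(s,(0,0,0)),proj(s,(0,0,.3)))
a=cv2.imread('pics/top0.png')[100:400,0:320]; a=cv2.convertScaleAbs(cv2.resize(a,None,fx=2.4,fy=2,interpolation=cv2.INTER_CUBIC),alpha=1.5); cv2.imwrite('pics/mt.png',a)
s=bot.snapshot('side');print(proj(s,(.135,.507,.242)),proj(s,(0,0,0)))
a=cv2.imread('pics/side0.png')[30:260,100:400]; a=cv2.resize(a,(780,598),interpolation=cv2.INTER_CUBIC); cv2.imwrite('pics/ms.png',a)
```

```text
[ -1.52556438 372.81539154] [224.56858843 400.76176539] [192.65085184 437.03283007]
[143.89020021 127.55554028] [108.23452415 228.62200462]
```

View pics/mt.png

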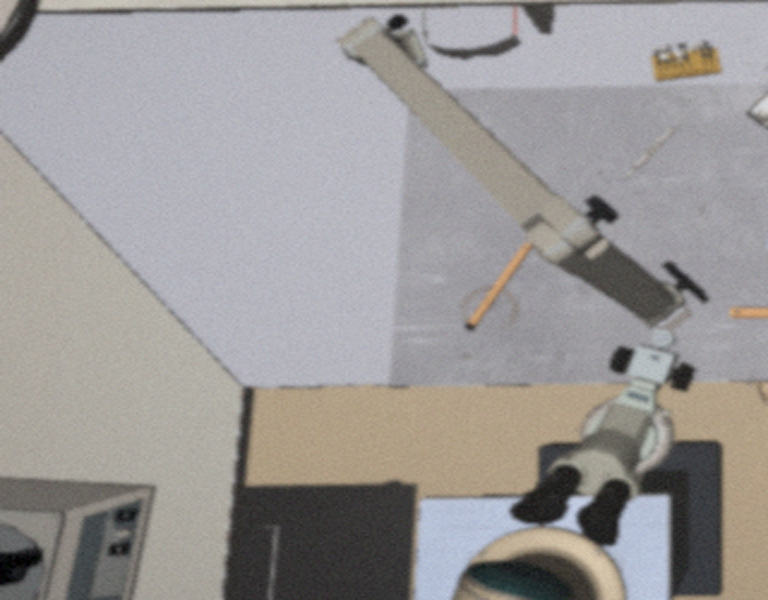

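View pics/ms.png

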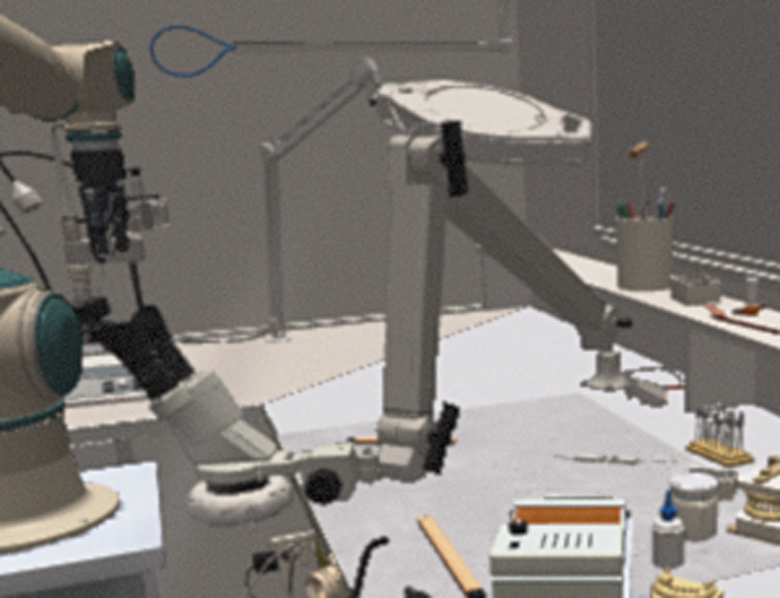

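Run:
```python
from h import *
np.set_printoptions(precision=3,suppress=True)
S={c:bot.snapshot(c) for c in('top','side')}
def tri(a,b):
    P=[];
    L=[]
    for c,uv in(('top',a),('side',b)):
        p0=unproj(S[c],uv,0);p1=unproj(S[c],uv,.3);d=(p1-p0)/np.linalg.norm(p1-p0);L.append((p0,d))
    A=sum(np.eye(3)-np.outer(d,d) for p,d in L);bb=sum((np.eye(3)-np.outer(d,d))@p for p,d in L)
    x=np.linalg.solve(A,bb);return x,[np.linalg.norm(np.cross(x-p,d)) for p,d in L]
m=lambda u,v:(u/2.4,100+v/2.); n=lambda u,v:(100+u/2.6,30+v/2.6)
print('elbow',tri(m(565,230),n(425,150)))
print('elbowknob',tri(m(600,210),n(453,160)))
print('lower',tri(m(670,310),n(405,450)))
print('lowerknob',tri(m(685,282),n(440,440)))
print('headjoint',tri(m(662,338),n(380,465)))
print('headknobR',tri(m(683,375),n(322,487)))
print('eyepiece',tri(m(560,490),n(165,350)))
print('eyepiece2',tri(m(600,520),n(120,325)))
print('base',tri(m(355,40),n(600,315)))
for p in [(.4206,-.352),(.531,-.419)]: print(p)
```

```text
elbow (array([ 0.493, -0.108,  0.399]), [np.float64(6.097778318134141e-05), np.float64(6.097778318127485e-05)])
elbowknob (array([ 0.517, -0.138,  0.388]), [np.float64(0.0005835609876343479), np.float64(0.0005835609876339882)])
lower (array([ 0.425, -0.17 ,  0.067]), [np.float64(0.0007320996398397359), np.float64(0.0007320996398397631)])
lowerknob (array([ 0.464, -0.19 ,  0.079]), [np.float64(0.0008336271250693568), np.float64(0.0008336271250692906)])
headjoint (array([ 0.39 , -0.159,  0.05 ]), [np.float64(0.006876188116293815), np.float64(0.006876188116293792)])
headknobR (array([ 0.326, -0.184,  0.043]), [np.float64(0.0012940721657096611), np.float64(0.001294072165709587)])
eyepiece (array([ 0.185, -0.065,  0.193]), [np.float64(0.0011251945946360719), np.float64(0.0011251945946361217)])
eyepiece2 (array([ 0.149, -0.116,  0.234]), [np.float64(0.0031718124416728593), np.float64(0.0031718124416728684)])
base (array([0.854, 0.233, 0.116]), [np.float64(0.005766352069408746), np.float64(0.005766352069408794)])
(0.4206, -0.352)
(0.531, -0.419)
```

Request:
drive_tool:
  targets:
    - [0.0,0,0,-6,0.185]
    - [0.0,0,0,-6,0.185]
    - [0.0,0,0,-6,0.185]
    - [0.0,0,0,-6,0.185]
    - [0.0,0,0,-3,0.185]
    - [0.0,0,0,0,0.185]
    - [0.0,0,0,0,0.185]

```text
time: 2.33
eef_pos: [0.1354, 0.5074, 0.5126]
tcp_rot: [-2.211, -2.231, -0.001]
force: [-0.1, 0.1, -0.6]
finger_gap: 0.5
```

```bash
python3 -c "
from h import *
o=bot.get_obs()
print({k:o[k] for k in('time','joint_positions','eef_pos','tcp_rot','finger_gap')}, R.from_rotvec(o['tcp_rot']).as_matrix().round(3))"
```

```text
{'time': 2.325, 'joint_positions': array([ 1.23969173e+00,  2.02760975e-01,  6.86976286e-01, -1.58189951e-05,
        2.25094355e+00,  1.23079780e+00]), 'eef_pos': array([0.13540975, 0.50740596, 0.51264573]), 'tcp_rot': array([-2.21128046e+00, -2.23101321e+00, -1.29805878e-03]), 'finger_gap': 0.5001381765165545} [[-0.009  1.     0.   ]
 [ 1.     0.009  0.001]
 [ 0.001  0.    -1.   ]]
```

Request:
drive_tool:
  targets:
    - [0.0,-4,4.4,0,0]
    - [0.0,-4,4.4,0,0]
    - [0.0,-4,4.4,0,0]
    - [0.0,-4,4.4,0,0]
    - [0.0,-6,1,0,0]
    - [0.0,-6,1,0,0]
    - [0.0,-6,1,0,0]
    - [0.0,-6,1,0,0]

```text
time: 3.32
eef_pos: [0.3571, 0.1087, 0.5124]
tcp_rot: [2.204, 2.238, 0.001]
force: [2.0, 0.0, -0.6]
finger_gap: 0.497
```

Request:
drive_tool:
  targets:
    - [0.0,-6,0.3,0,0]
    - [0.0,-6,0.3,0,0]
    - [0.0,-6,0.3,0,0]
    - [0.0,-6,0.3,0,0]
    - [0.0,-6,0.5,0,0]
    - [0.0,-6,0.5,0,0]
    - [0.0,-6,0.5,0,0.02]
    - [0.0,0,0,0,0.01]

```text
time: 4.32
eef_pos: [0.3909, -0.3129, 0.5086]
tcp_rot: [-2.239, -2.194, 0.001]
force: [-0.0, 0.5, -0.1]
finger_gap: 0.499
```

```bash
python3 -c "
from h import *
o=bot.get_obs()
print({k:o[k] for k in('time','joint_positions','eef_pos','tcp_rot','finger_gap')}, R.from_rotvec(o['tcp_rot']).as_matrix().round(3))"
```

```text
{'time': 4.325, 'joint_positions': array([-7.48611067e-01,  1.26256461e-01,  7.82049539e-01, -2.96695170e-04,
        2.23990349e+00, -7.28772349e-01]), 'eef_pos': array([ 0.39094818, -0.31291238,  0.50862943]), 'tcp_rot': array([-2.23885605e+00, -2.19447255e+00,  8.49603175e-04]), 'finger_gap': 0.4991813932963686} [[ 0.02   1.    -0.005]
 [ 1.    -0.02   0.004]
 [ 0.004 -0.005 -1.   ]]
```

Request:
drive_tool:
  targets:
    - [0.0,-1.5,1.5,4.5,0]
    - [0.0,-1.5,1.5,4.5,0.007]
    - [0.0,0,0,6,0]
    - [0.0,0,0,6,0]
    - [0.0,0,0,6,0]
    - [0.0,0,0,6,0]
    - [0.0,0,0,5,0]
    - [0.0,0,0,3,0]

```text
time: 5.32
eef_pos: [0.4196, -0.3379, 0.1]
tcp_rot: [-2.243, -2.196, -0.0]
force: [0.3, -0.6, -0.3]
finger_gap: 0.501
```

```bash
python3 -c "
from h import *
s=snap('side','s1.png');a=cv2.imread('pics/s1.png')[150:270,200:360];cv2.imwrite('pics/s1c.png',cv2.resize(a,(800,600),interpolation=cv2.INTER_CUBIC))
o=bot.get_obs()
print({k:o[k] for k in('time','joint_positions','eef_pos','tcp_rot','force')}, R.from_rotvec(o['tcp_rot']).as_matrix().round(3))
print(bot.tip_reach)"
```

```text
{'time': 5.375, 'joint_positions': array([-7.46729190e-01,  1.89286953e-01,  1.54836736e+00,  2.28333881e-04,
        1.41161320e+00, -7.25448630e-01]), 'eef_pos': array([ 0.41845028, -0.33691699,  0.09647252]), 'tcp_rot': array([-2.23950699e+00, -2.19226776e+00,  2.40145708e-04]), 'force': array([-0.79948248,  0.3136986 , -3.3985334 ])} [[ 0.021  1.    -0.005]
 [ 1.    -0.021  0.005]
 [ 0.005 -0.006 -1.   ]]
0.011
```

View pics/s1c.png

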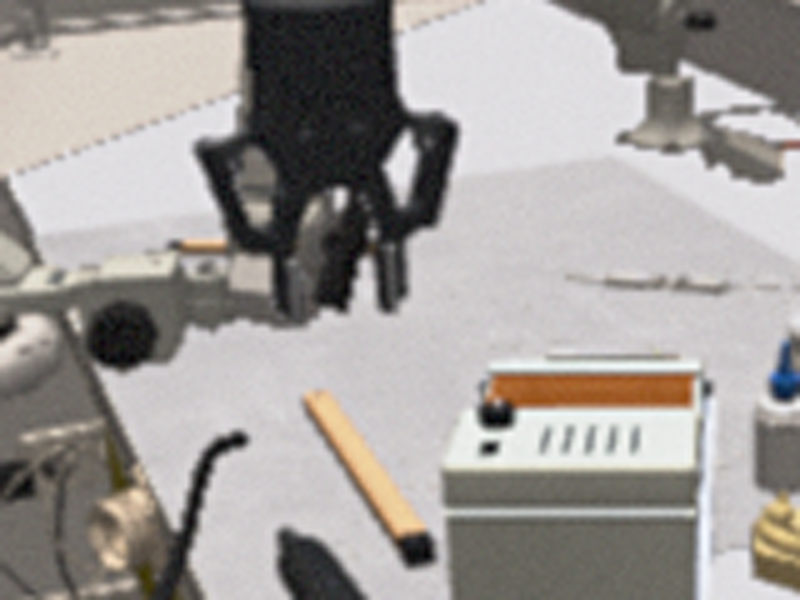

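View pics/s1.png

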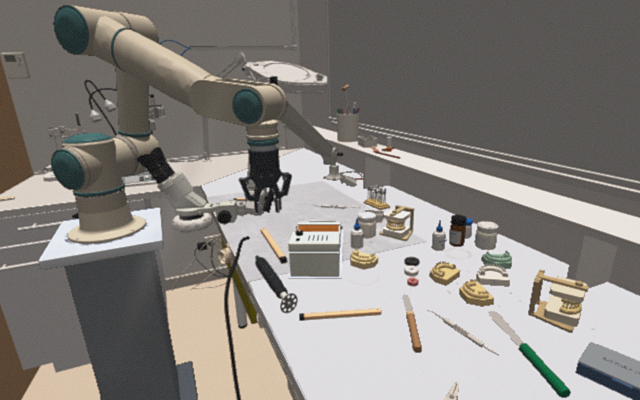

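Run:
```python
import numpy as np
D=[(.0522,1.4007,.1353,.5073,.2423),(.20276,.686976,.1354,.5074,.51265),(.126256,.78205,.39095,-.31291,.50863),(.189287,1.548367,.41845,-.33692,.09647)]
A=[];b=[]
for q2,q3,x,y,z in D:
    s=q2+q3;r=np.sqrt(x*x+y*y-.037**2)
    A+=[[np.sin(q2),np.sin(s),1,0],[np.cos(q2),np.cos(s),0,1]];b+=[r,z]
sol,res,_,sv=np.linalg.lstsq(np.array(A),np.array(b),rcond=None);print(sol,res,sv)
L1,L2,a,h=sol
for x,y in [(.630,-.225),(.56,-.36)]:
  r=np.sqrt(x*x+y*y-.037**2); az=np.arctan2(y,x)-np.arcsin(.037/np.hypot(x,y)); print(x,y,'q1',az)
```

```text
[ 0.41187727  0.49735504  0.02155722 -0.21569516] [0.00574146] [3.09421626 2.47859602 0.52484299 0.08323043]
0.63 -0.225 q1 -0.3983608298872154
0.56 -0.36 q1 -0.6269439956303585
```

```bash
python3 -c "
from h import *
s=snap('top','t1.png');a=cv2.imread('pics/t1.png')[140:400,170:430];cv2.imwrite('pics/t1c.png',cv2.convertScaleAbs(cv2.resize(a,(598,598),interpolation=cv2.INTER_CUBIC),alpha=1.5))
for z in (.3,.35,.4,.5,.6):
  q=-.7467; print(z,[((proj(s,(r*np.cos(q),r*np.sin(q),z))-[170,140])*2.3).round() for r in(0,.25,.5)])
"
```

```text
0.3 [array([ 52., 683.]), array([225., 485.]), array([386., 300.])]
0.35 [array([ 35., 702.]), array([218., 493.]), array([387., 299.])]
0.4 [array([ 16., 724.]), array([210., 502.]), array([389., 297.])]
0.5 [array([-29., 775.]), array([191., 523.]), array([392., 292.])]
0.6 [array([-88., 843.]), array([167., 550.]), array([396., 287.])]
```

View pics/t1c.png

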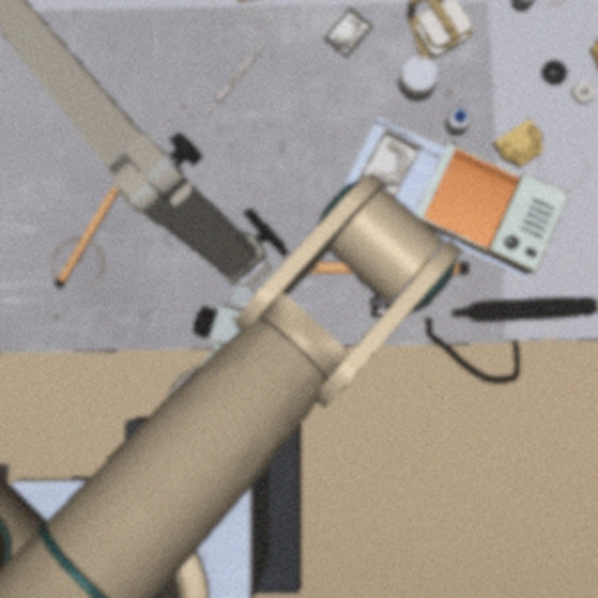

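Run:
```python
from h import *
D=[(.0522,1.4007,.1353,.5073,.2423),(.20276,.686976,.1354,.5074,.51265),(.126256,.78205,.39095,-.31291,.50863),(.189287,1.548367,.41845,-.33692,.09647)]
def fit(cols):
    A=[];b=[]
    for q2,q3,x,y,z in D:
        s=q2+q3;r=np.sqrt(x*x+y*y-.037**2)
        A+=[[np.sin(q2),np.sin(s),1,0,np.cos(s)],[np.cos(q2),np.cos(s),0,1,-np.sin(s)]];b+=[r,z]
    A=np.array(A)[:,cols]; sol,res,_,sv=np.linalg.lstsq(A,np.array(b),rcond=None); print(cols,sol,res,A@sol-b)
fit([0,1,2,3]);fit([0,1,2,3,4]);fit([0,1,3]);fit([0,1,3,4])
s=bot.snapshot('side')
print([(z,proj(s,(.4185,-.337,z)).round()) for z in(.1,.3,.35,.4,.45)])
```

```text
[0, 1, 2, 3] [ 0.41187727  0.49735504  0.02155722 -0.21569516] [0.00574146] [ 0.0132226   0.01182168 -0.03295379 -0.01176213 -0.03381803 -0.00981203
  0.05354923  0.00975247]
[0, 1, 2, 3, 4] [ 3.48196188e-01  4.96003947e-01 -3.61258520e-04 -5.70986733e-02
  1.07512157e-01] [3.56152616e-06] [-7.14292610e-04 -1.00934164e-04 -1.05412728e-03  8.03481503e-05
  1.30824867e-03  9.86790283e-06  4.60171215e-04  1.07181109e-05]
[0, 1, 3] [ 0.4794851   0.50919469 -0.28603805] [0.00586835] [ 0.00695037  0.01038715 -0.03169829 -0.00842772 -0.0375269  -0.00580288
  0.05638822  0.00384345]
[0, 1, 3, 4] [ 0.34711199  0.49581047 -0.05600464  0.10747255] [3.59636711e-06] [-6.06396829e-04 -7.30389675e-05 -1.08644890e-03  2.13559788e-05
  1.35607209e-03 -5.94347061e-05  4.33216888e-04  1.11117695e-04]
[(0.1, array([267., 209.])), (0.3, array([261., 133.])), (0.35, array([260., 112.])), (0.4, array([258.,  90.])), (0.45, array([256.,  68.]))]
```

```bash
cat > clr.py <<'E'
from h import *
def segd(p,q,a,b,n=60):
    t=np.linspace(0,1,n)[:,None]; P=p+(q-p)*t; Q=a+(b-a)*t
    return np.min(np.linalg.norm(P[:,None]-Q[None],axis=2))
V=np.array
def clr(x,y,z):
    ob=[(V([.493,-.108,.40]),V([.425,-.17,.067]),.03),(V([.522,-.143,.345]),V([.522,-.143,.425]),.015),(V([.464,-.19,.05]),V([.464,-.19,.11]),.015),(V([.425,-.17,.067]),V([.33,-.17,.05]),.03)]
    r=np.sqrt(x*x+y*y-.037**2);q=np.arctan2(y,x)-np.arcsin(.037/np.hypot(x,y))
    wz=z+.273; D=np.hypot(r,wz-.217); el=np.arctan2(wz-.217,r)+np.arccos((.347**2+D*D-.507**2)/(2*.347*D))
    u=V([np.cos(q),np.sin(q),0]);n=V([-np.sin(q),np.cos(q),0])
    E=.347*np.cos(el)*u+V([0,0,.217+.347*np.sin(el)])+.037*n
    Wr=V([x,y,wz])
    d=[segd(E,Wr,a,b)-ra-.06 for a,b,ra in ob]
    Wo=Wr+.06*u  # hub
    w=[segd(Wr,V([x,y,z+.06]),a,b)-ra-.05 for a,b,ra in ob]
    return q,r,np.round(d,3),np.round(w,3)
if __name__=='__main__':
    M=V([.531,-.419]);p=V([-.454,-.891])
    for tip in (-.1,-.06,-.02,.02):
        for L in (.03,.05,.07,.09,.118,.14):
            g=M+p*(tip-L); q,r,d,w=clr(g[0],g[1],.034); print(tip,L,g.round(3),round(q,3),round(r,3),d[:2],w[:2])
E
python3 clr.py
```

```text
-0.1 0.03 [ 0.59  -0.303] -0.53 0.662 [0.021 0.029] [0.13  0.113]
-0.1 0.05 [ 0.599 -0.285] -0.5 0.663 [0.007 0.013] [0.123 0.101]
-0.1 0.07 [ 0.608 -0.268] -0.47 0.663 [-0.008 -0.003] [0.116 0.091]
-0.1 0.09 [ 0.617 -0.25 ] -0.44 0.665 [-0.022 -0.019] [0.11  0.083]
-0.1 0.118 [ 0.63  -0.225] -0.398 0.668 [-0.042 -0.041] [0.105 0.076]
-0.1 0.14 [ 0.64  -0.205] -0.365 0.671 [-0.058 -0.059] [0.103 0.074]
-0.06 0.03 [ 0.572 -0.339] -0.591 0.664 [0.049 0.06 ] [0.144 0.141]
-0.06 0.05 [ 0.581 -0.321] -0.561 0.663 [0.035 0.044] [0.137 0.126]
-0.06 0.07 [ 0.59  -0.303] -0.53 0.662 [0.021 0.029] [0.13  0.113]
-0.06 0.09 [ 0.599 -0.285] -0.5 0.663 [0.007 0.013] [0.123 0.101]
-0.06 0.118 [ 0.612 -0.26 ] -0.458 0.664 [-0.013 -0.009] [0.113 0.088]
-0.06 0.14 [ 0.622 -0.241] -0.425 0.666 [-0.029 -0.027] [0.107 0.08 ]
-0.02 0.03 [ 0.554 -0.374] -0.65 0.667 [0.077 0.09 ] [0.163 0.172]
-0.02 0.05 [ 0.563 -0.357] -0.62 0.665 [0.063 0.075] [0.153 0.156]
-0.02 0.07 [ 0.572 -0.339] -0.591 0.664 [0.049 0.06 ] [0.144 0.141]
-0.02 0.09 [ 0.581 -0.321] -0.561 0.663 [0.035 0.044] [0.137 0.126]
-0.02 0.118 [ 0.594 -0.296] -0.518 0.662 [0.015 0.022] [0.127 0.108]
-0.02 0.14 [ 0.604 -0.276] -0.485 0.663 [-0.     0.005] [0.119 0.096]
0.02 0.03 [ 0.536 -0.41 ] -0.708 0.674 [0.104 0.119] [0.186 0.205]
0.02 0.05 [ 0.545 -0.392] -0.679 0.67 [0.09  0.105] [0.174 0.188]
0.02 0.07 [ 0.554 -0.374] -0.65 0.667 [0.077 0.09 ] [0.163 0.172]
0.02 0.09 [ 0.563 -0.357] -0.62 0.665 [0.063 0.075] [0.153 0.156]
0.02 0.118 [ 0.575 -0.332] -0.579 0.663 [0.044 0.054] [0.141 0.135]
0.02 0.14 [ 0.585 -0.312] -0.546 0.662 [0.028 0.037] [0.133 0.12 ]
```

Run:
```python
from h import *
t=bot.snapshot('top');s=bot.snapshot('side')
for n,uv in dict(hand_tip=(366,275.5),hand_top=(385,270),cable=(356,280),edge=(340,292)).items(): print(n,unproj(t,uv,.01).round(3))
for p in [(.386,-.207,.0),(.386,-.207,.014),(.386,-.427,.014),(.39,-.159,.03)]: print(p,proj(s,p).round(),((proj(s,p)-[200,150])*5).round())
a=cv2.imread('pics/s1.png')[120:270,180:320];cv2.imwrite('pics/s1d.png',cv2.resize(a,(560,600),interpolation=cv2.INTER_CUBIC))
```

```text
hand_tip [ 0.359 -0.435  0.01 ]
hand_top [ 0.375 -0.496  0.01 ]
cable [ 0.346 -0.404  0.01 ]
edge [ 0.311 -0.353  0.01 ]
(0.386, -0.207, 0.0) [247. 230.] [237. 399.]
(0.386, -0.207, 0.014) [247. 225.] [235. 377.]
(0.386, -0.427, 0.014) [267. 255.] [334. 525.]
(0.39, -0.159, 0.03) [244. 215.] [222. 326.]
```

View pics/s1d.png

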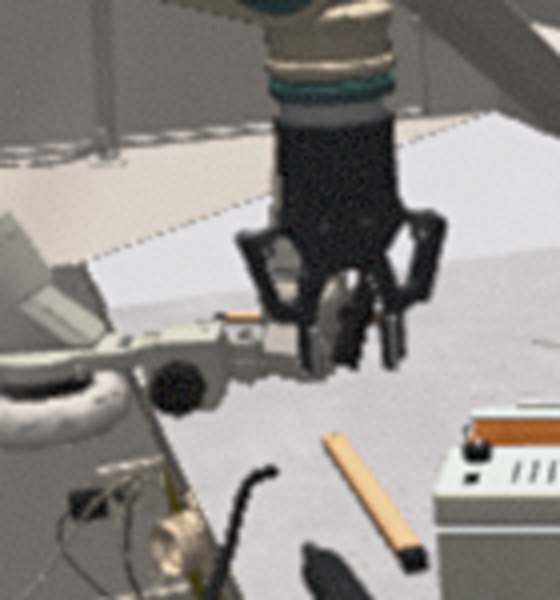

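Request:
drive_tool:
  targets:
    - [-0.2,0,0.1,3,0]
    - [-0.2,0,0,2,0]
    - [-0.2,0,0,0,0]
    - [-0.2,0,0,0,0]

```text
time: 6.08
eef_pos: [0.4221, -0.3402, 0.0545]
tcp_rot: [2.243, 2.195, 0.0]
force: [-0.2, 0.0, 0.4]
finger_gap: 0.401
```

```bash
python3 -c "
from h import *
s=snap('side','s2.png');a=cv2.imread('pics/s2.png')[180:270,210:330];cv2.imwrite('pics/s2c.png',cv2.resize(a,(800,600),interpolation=cv2.INTER_CUBIC))
print([r for c in ['side'] for r in bot.spot_point(c,'stick_mid')][:3])
o=bot.get_obs()
print({k:o[k] for k in('time','eef_pos','force','finger_gap')}, R.from_rotvec(o['tcp_rot']).as_matrix().round(3))
"
```

```text
[{'point': [0.4182, -0.3506, 0.0101], 'conf': 0.63}, {'point': [0.4497, -0.7115, 0.0037], 'conf': 0.63}]
{'time': 6.175, 'eef_pos': array([ 0.4219909 , -0.34016373,  0.05418715]), 'force': array([-0.08060846, -0.07925381,  0.59510341]), 'finger_gap': 0.39830131624941384} [[ 0.022  1.     0.002]
 [ 1.    -0.022 -0.002]
 [-0.002  0.002 -1.   ]]
```

View pics/s2c.png

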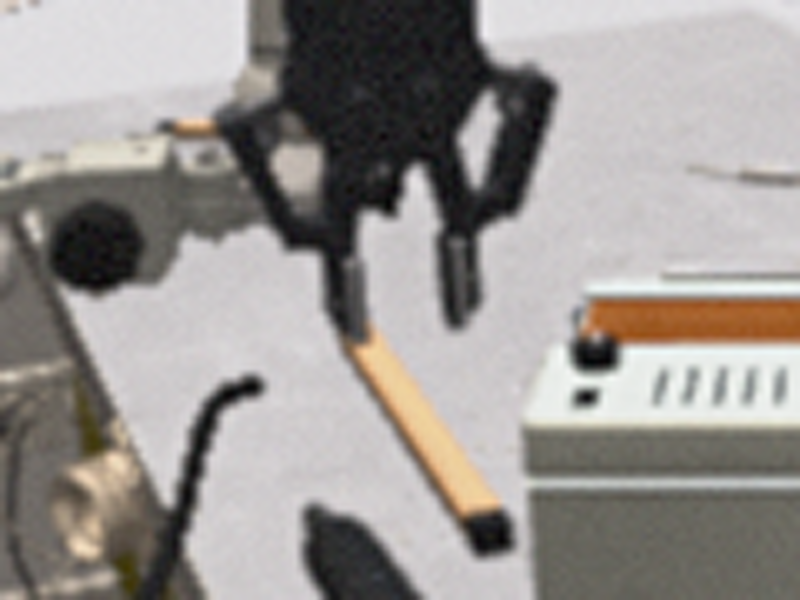

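Request:
drive_tool:
  targets:
    - [-0.2,0,-0.15,2.5,0]
    - [-0.2,0,0,1.3,0]
    - [-0.2,0,0,0.27,0]
    - [-0.2,0,0,0,0]
    - [-1,0,0,0,0]
    - [-1,0,0,0,0]
    - [-1,0,0,0,0]
    - [-1,0,0,0,0]

```text
time: 7.18
eef_pos: [0.4202, -0.3399, 0.0126]
tcp_rot: [2.244, 2.196, 0.0]
force: [-0.7, -0.4, 5.8]
finger_gap: 0.168
```

```bash
python3 -c "
from clr import *
for p in [(.388,-.305,.02),(.388,-.395,.02),(.388,-.395,.2),(.48,-.4,.2),(.54,-.36,.2),(.59,-.303,.17),(.59,-.303,.1),(.594,-.294,.034),(.6,-.3,.034)]: print(p,clr(*p))
"
```

```text
(0.388, -0.305, 0.02) (np.float64(-0.7412378078376932), np.float64(0.4921381919745713), array([0.097, 0.139, 0.154, 0.176]), array([0.061, 0.152, 0.073, 0.056]))
(0.388, -0.395, 0.02) (np.float64(-0.8612125252723382), np.float64(0.5524490926773253), array([0.158, 0.191, 0.21 , 0.231]), array([0.148, 0.225, 0.154, 0.146]))
(0.388, -0.395, 0.2) (np.float64(-0.8612125252723382), np.float64(0.5524490926773253), array([0.194, 0.199, 0.347, 0.369]), array([0.185, 0.22 , 0.2  , 0.219]))
(0.48, -0.4, 0.2) (np.float64(-0.7539899969053964), np.float64(0.6237234964309105), array([0.153, 0.151, 0.331, 0.358]), array([0.183, 0.195, 0.194, 0.225]))
(0.54, -0.36, 0.2) (np.float64(-0.6450443854408301), np.float64(0.6479436703911845), array([0.107, 0.1  , 0.315, 0.345]), array([0.157, 0.153, 0.174, 0.214]))
(0.59, -0.303, 0.17) (np.float64(-0.5302504741818883), np.float64(0.6622235272172078), array([0.049, 0.036, 0.282, 0.316]), array([0.13 , 0.109, 0.142, 0.187]))
(0.59, -0.303, 0.1) (np.float64(-0.5302504741818883), np.float64(0.6622235272172078), array([0.032, 0.029, 0.226, 0.264]), array([0.129, 0.109, 0.111, 0.151]))
(0.594, -0.294, 0.034) (np.float64(-0.5154538869333536), np.float64(0.6617423970095916), array([0.014, 0.021, 0.172, 0.213]), array([0.125, 0.107, 0.101, 0.131]))
(0.6, -0.3, 0.034) (np.float64(-0.5188319571101058), np.float64(0.6697992236484004), array([0.016, 0.023, 0.174, 0.215]), array([0.134, 0.114, 0.11 , 0.14 ]))
```

Request:
drive_tool:
  targets:
    - [-1,0,0,-1,0]
    - [-1,0,0,-1,0]
    - [-1,1.2,-1.2,0,0]
    - [-1,1.2,-1,0,0]
    - [-1,1.1,-1,0,0]
    - [-1,0,0,0,0]

```text
time: 7.92
eef_pos: [0.3882, -0.3034, 0.0319]
tcp_rot: [2.246, 2.197, 0.0]
force: [0.5, 0.2, -0.5]
finger_gap: 0.169
```

```bash
python3 -c "
from h import *
s=snap('side','s3.png');a=cv2.imread('pics/s3.png')[180:270,210:330];cv2.imwrite('pics/s3c.png',cv2.resize(a,(800,600),interpolation=cv2.INTER_CUBIC))
o=bot.get_obs()
print({k:o[k] for k in('time','eef_pos','force','finger_gap')}, R.from_rotvec(o['tcp_rot']).as_matrix().round(3))
"
```

```text
{'time': 7.975, 'eef_pos': array([ 0.38864134, -0.30389852,  0.03209945]), 'force': array([ 0.55357911, -0.48106803, -0.45838743]), 'finger_gap': 0.16605572892333523} [[ 0.022  1.     0.001]
 [ 1.    -0.022 -0.001]
 [-0.001  0.001 -1.   ]]
```

View pics/s3c.png

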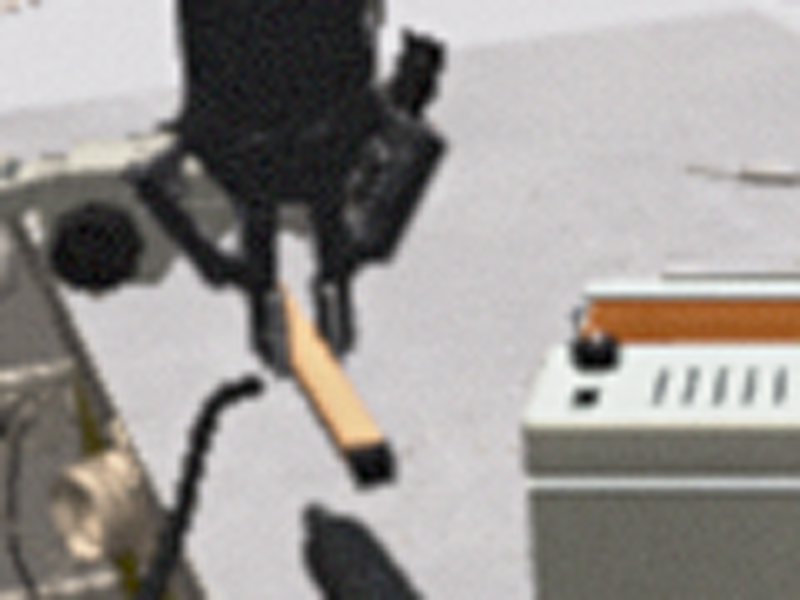

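Request:
drive_tool:
  targets:
    - [-1,0,0,1.2,0]
    - [-1,0,0,0.6,0]
    - [-1,0,0,0,0]
    - [-0.2,0,0,0,0]
    - [-0.2,0,0,0,0]
    - [-0.2,0,0,-3,0]
    - [-0.2,-4.6,0,0,0]
    - [-0.2,-4.6,0,0,0]

```text
time: 8.98
eef_pos: [0.3868, -0.3969, 0.0443]
tcp_rot: [2.244, 2.197, 0.0]
force: [0.3, 0.8, 0.3]
finger_gap: 0.403
```

Request:
drive_tool:
  targets:
    - [-0.2,0,0,0,0]
    - [-0.2,0,0,0,0]

```text
time: 9.22
eef_pos: [0.3863, -0.3952, 0.0431]
tcp_rot: [-2.245, -2.196, -0.001]
force: [0.3, 1.1, 0.1]
finger_gap: 0.401
```

```bash
python3 -c "
from h import *
s=snap('side','s4.png');a=cv2.imread('pics/s4.png')[180:270,210:330];cv2.imwrite('pics/s4c.png',cv2.resize(a,(800,600),interpolation=cv2.INTER_CUBIC))
print(bot.spot_point('side','stick_mid'))
o=bot.get_obs()
print({k:o[k] for k in('time','eef_pos','force','finger_gap')}, R.from_rotvec(o['tcp_rot']).as_matrix().round(3))
"
```

```text
[{'point': [0.451, -0.7116, 0.002], 'conf': 0.79}, {'point': [0.3887, -0.3125, 0.0081], 'conf': 0.68}]
{'time': 9.325, 'eef_pos': array([ 0.38651552, -0.39470187,  0.04334629]), 'force': array([ 0.42473967, -0.15368268, -0.4812268 ]), 'finger_gap': 0.4007009702571405} [[ 0.021  1.    -0.   ]
 [ 1.    -0.021  0.001]
 [ 0.001 -0.    -1.   ]]
```

View pics/s4c.png

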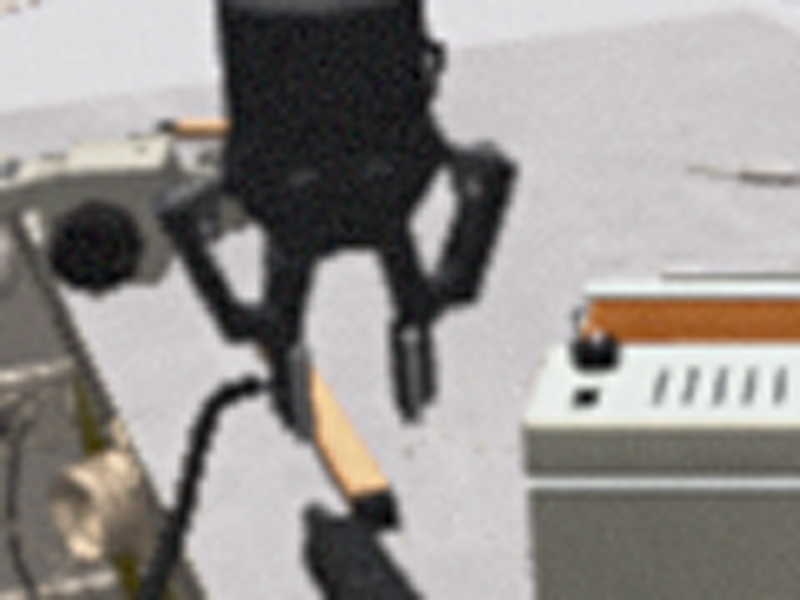

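Request:
drive_tool:
  targets:
    - [-0.4,0.2,0.1,0,0]
    - [-0.4,0,0,0,0]
    - [-0.4,0,0,1.5,0]
    - [-0.4,0,0,1,0]
    - [-0.4,0,0,0.5,0]
    - [-1,0,0,0,0]
    - [-1,0,0,0,0]
    - [-1,0,0,0,0]

```text
time: 10.32
eef_pos: [0.39, -0.4007, 0.0248]
tcp_rot: [2.234, 2.184, -0.01]
force: [-17.5, 2.0, 59.9]
finger_gap: 0.008
```

```bash
python3 -c "
from h import *
o=bot.get_obs()
print({k:o[k] for k in('time','eef_pos','force','finger_gap')}, R.from_rotvec(o['tcp_rot']).as_matrix().round(3))
"
```

```text
{'time': 10.325, 'eef_pos': array([ 0.3900283 , -0.40066055,  0.02479893]), 'force': array([-17.4629676 ,   1.96054041,  59.86848323]), 'finger_gap': 0.008071950114762007} [[ 0.023  1.     0.008]
 [ 1.    -0.023 -0.017]
 [-0.017  0.008 -1.   ]]
```

Request:
drive_tool:
  targets:
    - [-0.7,0,0,-2,0]
    - [-0.2,0,0,-2,0]
    - [-0.2,0,0,0,0]

```text
time: 10.7
eef_pos: [0.3879, -0.3942, 0.0541]
tcp_rot: [2.244, 2.195, -0.0]
force: [-0.3, -0.5, 0.6]
finger_gap: 0.401
```

```bash
python3 -c "
from h import *
s=snap('side','s5.png');a=cv2.imread('pics/s5.png')[180:270,210:330];cv2.imwrite('pics/s5c.png',cv2.resize(a,(800,600),interpolation=cv2.INTER_CUBIC))
print(bot.spot_point('side','stick_mid'),bot.find_in('side','push_stick'))
s=snap('top','t5.png');a=cv2.imread('pics/t5.png')[200:300,300:400];cv2.imwrite('pics/t5c.png',cv2.convertScaleAbs(cv2.resize(a,(600,600),interpolation=cv2.INTER_CUBIC),alpha=1.5))
o=bot.get_obs()
print({k:o[k] for k in('time','eef_pos','force','finger_gap')}, R.from_rotvec(o['tcp_rot']).as_matrix().round(3))
"
```

```text
[{'point': [0.4486, -0.7115, 0.0066], 'conf': 0.82}, {'point': [0.3864, -0.3145, 0.0094], 'conf': 0.7}] [{'point': [0.4443, -0.7177, 0.0114], 'conf': 0.71}, {'point': [0.3848, -0.3719, 0.0149], 'conf': 0.48}]
{'time': 10.9, 'eef_pos': array([ 0.38696236, -0.39307195,  0.05186603]), 'force': array([-1.18574313,  0.53488485,  0.45167403]), 'finger_gap': 0.39883882373368035} [[ 0.022  1.    -0.002]
 [ 1.    -0.022  0.002]
 [ 0.002 -0.002 -1.   ]]
```

View pics/s5c.png

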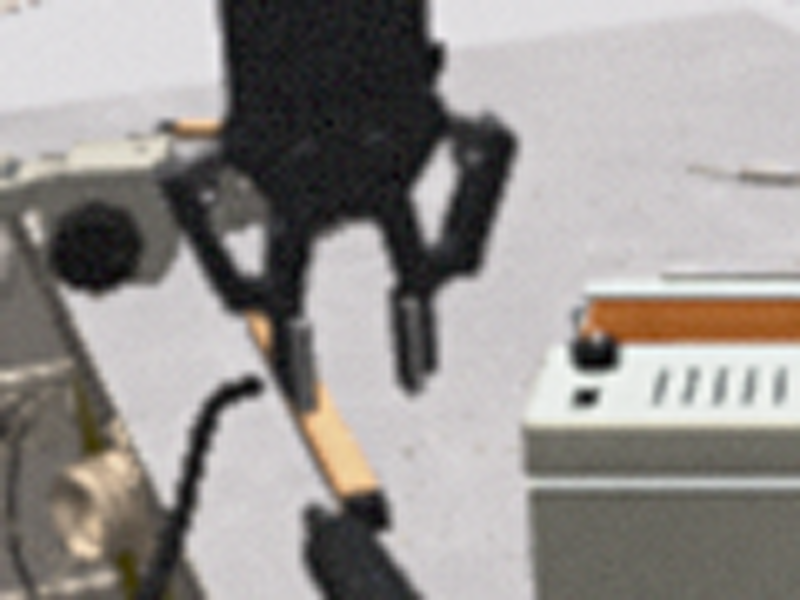

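View pics/t5c.png

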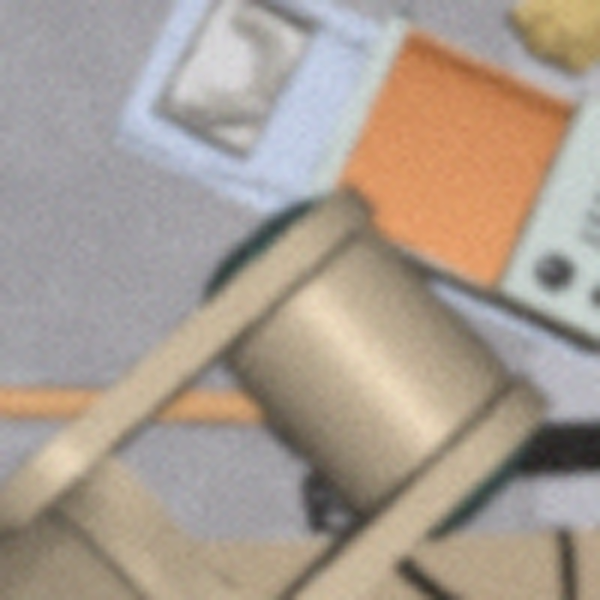

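Run:
```python
from h import *
t=bot.snapshot('top');s=bot.snapshot('side')
for u,v in [(1,405),(130,405),(200,405),(260,406)]: print(unproj(t,(300+u/6-.4,200+v/6-.4),.012).round(4))
for u,v in [(366,492),(357,503),(382,490),(260,320),(340,450)]: print('side top surf',unproj(s,(210+u*.15-.4,180+v*.15-.4),.014).round(4))
```

```text
[ 0.3894 -0.2286  0.012 ]
[ 0.3881 -0.2961  0.012 ]
[ 0.3874 -0.3327  0.012 ]
[ 0.3862 -0.364   0.012 ]
side top surf [ 0.3833 -0.4153  0.014 ]
side top surf [ 0.3779 -0.4229  0.014 ]
side top surf [ 0.3892 -0.4164  0.014 ]
side top surf [ 0.3864 -0.226   0.014 ]
side top surf [ 0.384  -0.3744  0.014 ]
```

Run:
```python
from h import *
t=bot.snapshot('top');s=bot.snapshot('side')
for z in (0,.02,.04,.06,.08): print(z,unproj(s,(248.2,237),z).round(3),unproj(t,(357,280),z).round(3))
a=cv2.imread('pics/top0.png')[250:310,330:410];cv2.imwrite('pics/cab.png',cv2.convertScaleAbs(cv2.resize(a,(800,600),interpolation=cv2.INTER_CUBIC),alpha=1.5))
```

```text
0 [ 0.376 -0.262  0.   ] [ 0.346 -0.408  0.   ]
0.02 [ 0.367 -0.308  0.02 ] [ 0.346 -0.406  0.02 ]
0.04 [ 0.358 -0.355  0.04 ] [ 0.346 -0.405  0.04 ]
0.06 [ 0.349 -0.402  0.06 ] [ 0.346 -0.403  0.06 ]
0.08 [ 0.341 -0.449  0.08 ] [ 0.345 -0.402  0.08 ]
```

View pics/cab.png

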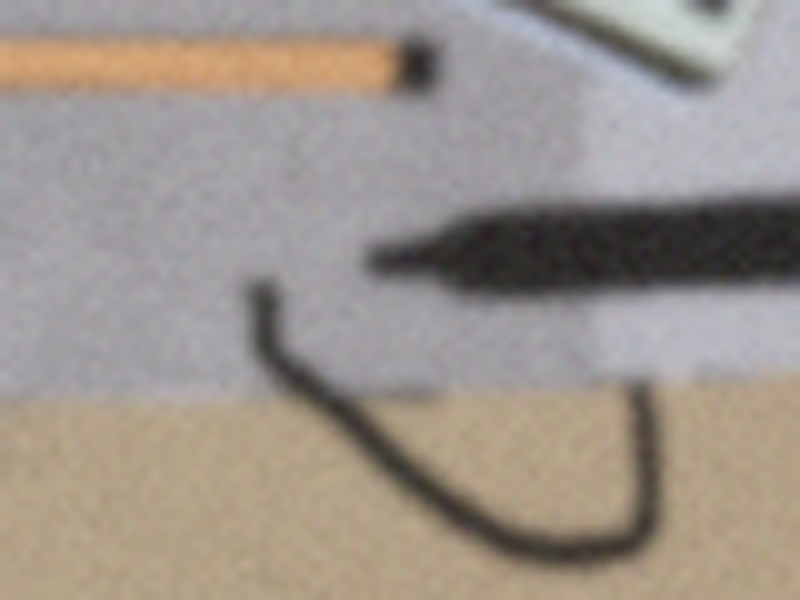

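Request:
drive_tool:
  targets:
    - [-0.2,1.8,-0.15,0,0]
    - [-0.2,0,0,1,0]
    - [-0.2,0,0,1,0]
    - [-0.2,0,0,0.5,0]
    - [-0.2,0,0,0,0]

```text
time: 11.72
eef_pos: [0.3861, -0.3757, 0.0278]
tcp_rot: [-2.245, -2.196, -0.0]
force: [-0.1, 0.2, 0.7]
finger_gap: 0.398
```

```bash
python3 -c "
from h import *
s=snap('side','s6.png');a=cv2.imread('pics/s6.png')[180:270,210:330];cv2.imwrite('pics/s6c.png',cv2.resize(a,(800,600),interpolation=cv2.INTER_CUBIC))
o=bot.get_obs()
print({k:o[k] for k in('time','eef_pos','force','finger_gap')})
"
```

```text
{'time': 11.775, 'eef_pos': array([ 0.38629918, -0.37587032,  0.02831135]), 'force': array([ 0.0850234 , -0.94758292,  0.84556396]), 'finger_gap': 0.4023935144942154}
```

View pics/s6c.png

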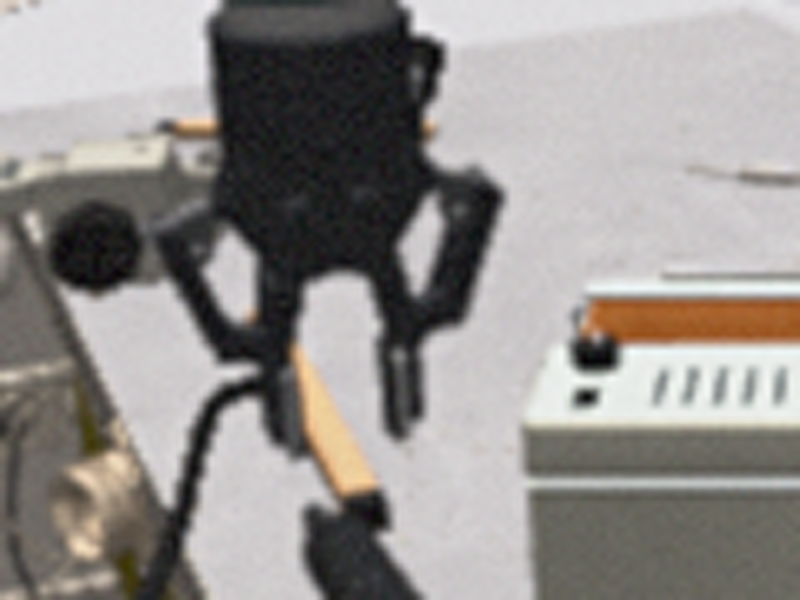

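Request:
drive_tool:
  targets:
    - [-0.2,0,-0.1,0.8,0]
    - [-0.2,0,0,0.6,0]
    - [-0.2,0,0,0,0]

```text
time: 12.15
eef_pos: [0.385, -0.3753, 0.0138]
tcp_rot: [-2.245, -2.196, -0.0]
force: [0.0, 0.5, -0.4]
finger_gap: 0.402
```

Clear on both sides. I'll close the jaws, lift, shift by +y 15 mm and set it down again.

Request:
drive_tool:
  targets:
    - [-1,0,0,0,0]
    - [-1,0,0,0,0]
    - [-1,0,0,0,0]
    - [-1,0,0,-1,0]
    - [-1,0.8,0.3,0,0]
    - [-1,0.7,0.3,0,0]
    - [-1,0,0,0,0]

```text
time: 13.02
eef_pos: [0.3919, -0.36, 0.0243]
tcp_rot: [-2.244, -2.198, -0.0]
force: [0.3, 0.5, -0.2]
finger_gap: 0.168
```

```bash
python3 -c "
from h import *
s=snap('side','s7.png');a=cv2.imread('pics/s7.png')[180:270,210:330];cv2.imwrite('pics/s7c.png',cv2.resize(a,(800,600),interpolation=cv2.INTER_CUBIC))
o=bot.get_obs()
print({k:o[k] for k in('time','eef_pos','force','finger_gap')})
"
```

```text
{'time': 13.075, 'eef_pos': array([ 0.39178574, -0.3603093 ,  0.02434698]), 'force': array([-0.23680868,  0.29886005, -1.15511714]), 'finger_gap': 0.16576391297224866}
```

View pics/s7c.png

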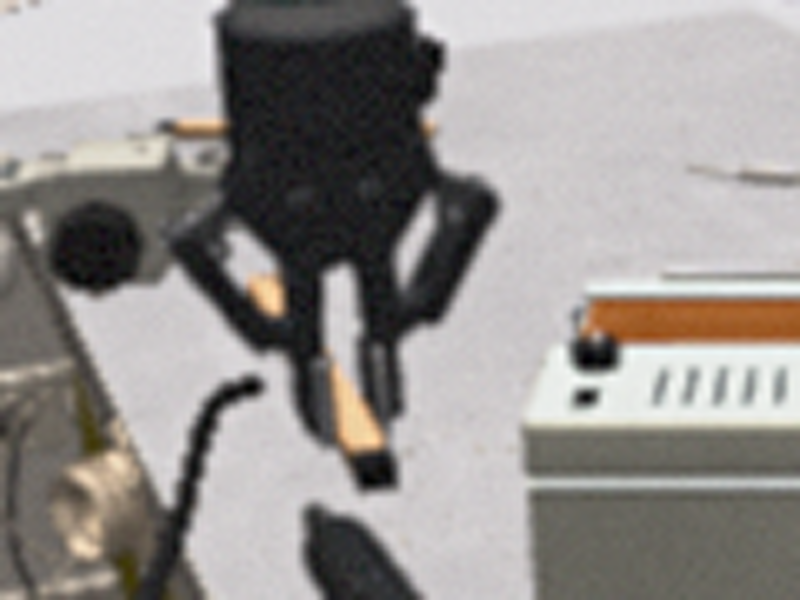

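Run:
```python
from h import *
s=bot.snapshot('side')
for u,v,z in [(378,457,.024),(378,488,.010)]: print(unproj(s,(210+u*.15-.4,180+v*.15-.4),z).round(4))
```

```text
[ 0.3906 -0.4085  0.024 ]
[ 0.3903 -0.4058  0.01  ]
```

Request:
drive_tool:
  targets:
    - [-1,0,0,0.95,0]
    - [-1,0,0,0,0]
    - [-0.2,0,0,0,0]
    - [-0.2,0,0,0,0]
    - [-0.2,0,0,-2.5,0]
    - [-0.2,-1.5,0,0,0]
    - [-0.2,0,0,0,0]
    - [-0.2,0,0,0,0]

```text
time: 14.12
eef_pos: [0.3908, -0.3755, 0.0388]
tcp_rot: [-2.245, -2.195, -0.0]
force: [0.1, 0.1, -0.2]
finger_gap: 0.4
```

Run:
```python
from h import *
s=snap('side','s8.png');a=cv2.imread('pics/s8.png')[180:270,210:330];cv2.imwrite('pics/s8c.png',cv2.resize(a,(800,600),interpolation=cv2.INTER_CUBIC))
o=bot.get_obs()
print({k:o[k] for k in('time','eef_pos','force','finger_gap')})
```

```text
{'time': 14.175, 'eef_pos': array([ 0.39091317, -0.3753777 ,  0.03895445]), 'force': array([0.59996384, 0.28049845, 1.19258106]), 'finger_gap': 0.40018437830236403}
```

View pics/s8c.png

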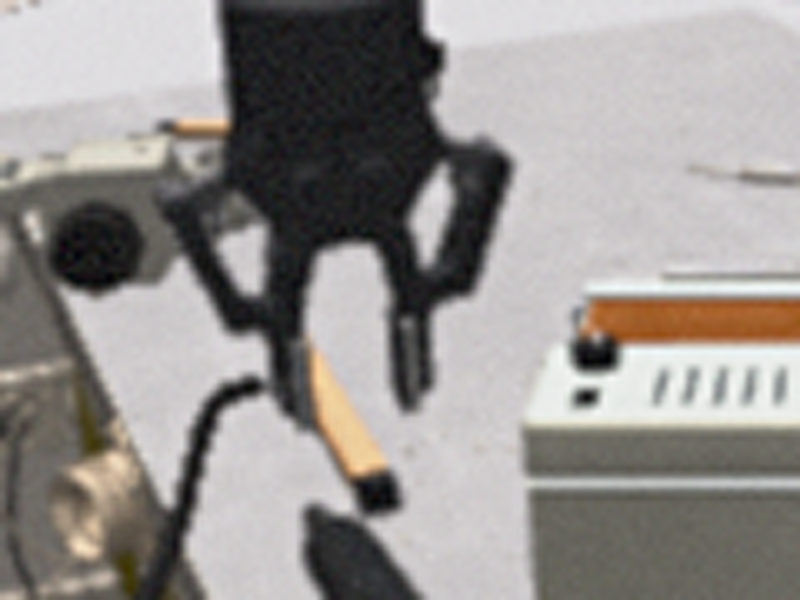

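Request:
drive_tool:
  targets:
    - [-0.2,0,0,1.3,0]
    - [-0.2,0,0,1.2,0]
    - [-0.2,0,0,0,0]
    - [-1,0,0,0,0]
    - [-1,0,0,0,0]
    - [-1,0,0,0,0]

```text
time: 14.92
eef_pos: [0.3915, -0.3759, 0.0154]
tcp_rot: [2.245, 2.196, 0.0]
force: [-1.1, -0.5, -0.5]
finger_gap: 0.163
```

Run:
```python
from h import *
t=bot.snapshot('top')
for u,v in [(675,340),(690,300),(680,325),(660,352),(695,370)]: print([unproj(t,(u/2.4,100+v/2),z).round(3) for z in(.03,.06)])
```

```text
[array([ 0.381, -0.172,  0.03 ]), array([ 0.38 , -0.176,  0.06 ])]
[array([ 0.442, -0.192,  0.03 ]), array([ 0.44 , -0.195,  0.06 ])]
[array([ 0.404, -0.179,  0.03 ]), array([ 0.402, -0.182,  0.06 ])]
[array([ 0.363, -0.153,  0.03 ]), array([ 0.362, -0.157,  0.06 ])]
[array([ 0.335, -0.198,  0.03 ]), array([ 0.335, -0.201,  0.06 ])]
```

Request:
drive_tool:
  targets:
    - [-1,0,0,-0.5,0]
    - [-1,-0.6,0.7,0,0]
    - [-1,-0.6,0.7,0,0]
    - [-1,0,0,0,0]

```text
time: 15.48
eef_pos: [0.4056, -0.3886, 0.02]
tcp_rot: [2.245, 2.197, 0.0]
force: [0.2, 0.4, -1.6]
finger_gap: 0.167
```

Request:
drive_tool:
  targets:
    - [-1,0,0,-2,0]
    - [-1,0,0,-3,0]
    - [-1,0,0,-4,0]
    - [-1,0,0,-4,0]
    - [-1,0,0,-4,0]
    - [-1,0,0,-1,0]

```text
time: 16.23
eef_pos: [0.4058, -0.3888, 0.203]
tcp_rot: [2.242, 2.194, -0.0]
force: [-0.4, -0.7, -1.4]
finger_gap: 0.165
```

Run:
```python
from h import *
s=snap('side','s9.png');a=cv2.imread('pics/s9.png')[60:260,190:390];cv2.imwrite('pics/s9c.png',cv2.resize(a,(600,600),interpolation=cv2.INTER_CUBIC))
o=bot.get_obs()
print({k:o[k] for k in('time','eef_pos','force','finger_gap')}, R.from_rotvec(o['tcp_rot']).as_matrix().round(3))
```

```text
{'time': 16.275, 'eef_pos': array([ 0.40562977, -0.38867364,  0.20242061]), 'force': array([ 0.29747694, -0.57683676,  0.17784907]), 'finger_gap': 0.1644340488147957} [[ 0.022  1.     0.003]
 [ 1.    -0.022 -0.003]
 [-0.003  0.003 -1.   ]]
```

View pics/s9c.png

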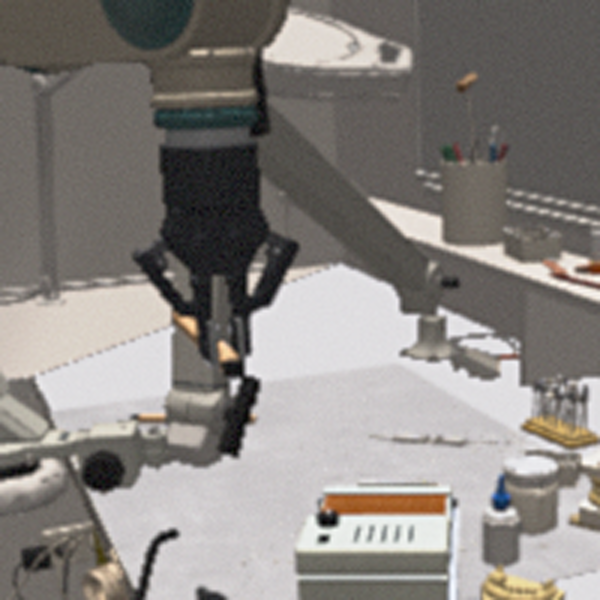

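Request:
drive_tool:
  targets:
    - [-1,-0.4,3.5,0,0]
    - [-1,-0.4,4,0,0]
    - [-1,-0.4,4,0,0.05]
    - [-1,0,0,0,0.13]
    - [-1,0,0,0,0.13]
    - [-1,0,0,0,0.139]
    - [-1,0,0,0,0]

```text
time: 17.15
eef_pos: [0.5194, -0.4023, 0.1975]
tcp_rot: [-2.674, -1.642, 0.002]
force: [-0.2, -0.6, -0.6]
finger_gap: 0.165
```

```bash
cat > loc.py <<'E'
from h import *
M=np.array([.531,-.419]);yw=np.radians(-117);p=np.array([np.cos(yw),np.sin(yw)]);n=np.array([-p[1],p[0]])
def st():
    o=bot.get_obs();Rm=R.from_rotvec(o['tcp_rot']).as_matrix();g=o['eef_pos'][:2]-M
    print('t',round(o['time'],2),'tcp',o['eef_pos'].round(4),'loc x,y',(g@p).round(4),(g@n).round(4),'toolx deg',np.degrees(np.arctan2(Rm[1,0],Rm[0,0])).round(2),'tilt',Rm[:2,2].round(3),'Floc',(o['force'][:2]@p).round(2),(o['force'][:2]@n).round(2),o['force'][2].round(2),'gap',o['finger_gap'].round(3))
    return o
if __name__=='__main__': st()
E
python3 - <<'E'
from loc import *
t=snap('top','t9.png')
for z,P in [(.04,[(338,197.7),(326,218.5),(353,204.5),(341.3,226)])]:
    for q in P: g=unproj(t,q,z)[:2]-M; print((g@p).round(4),(g@n).round(4))
s=snap('side','s10.png')
print(bot.spot_point('top','case_tray'),bot.spot_point('top','jar_b'))
st()
a=cv2.imread('pics/t9.png')[150:300,250:400];cv2.imwrite('pics/t9c.png',cv2.convertScaleAbs(cv2.resize(a,(600,600),interpolation=cv2.INTER_CUBIC),alpha=1.5))
E
```

```text
-0.0912 0.0349
-0.0964 -0.0418
-0.0391 0.0357
-0.043 -0.0423
[{'point': [0.7621, -0.2985, -0.0012], 'conf': 0.62}, {'point': [0.5637, -0.3569, 0.0027], 'conf': 0.61}] []Traceback (most recent call last):
  File "<stdin>", line 7, in <module>
  File "loc.py", line 5, in st
    print('t',round(o['time'],2),'tcp',o['eef_pos'].round(4),'loc x,y',(g@p).round(4),(g@n).round(4),'toolx deg',np.degrees(np.arctan2(Rm[1,0],Rm[0,0])).round(2),'tilt',Rm[:2,2].round(3),'Floc',(o['force'][:2]@p).round(2),(o['force'][:2]@n).round(2),o['force'][2].round(2),'gap',o['finger_gap'].round(3))
                                                                                                                                                                                                                                                                                       ^^^^^^^^^^^^^^^^^^^^^
AttributeError: 'float' object has no attribute 'round'
```

```bash
sed -i "s/o\['finger_gap'\].round(3)/round(float(o['finger_gap']),3)/" loc.py
python3 - <<'E'
from loc import *
st()
a=cv2.imread('pics/t9.png')[150:300,250:400];cv2.imwrite('pics/t9c.png',cv2.convertScaleAbs(cv2.resize(a,(600,600),interpolation=cv2.INTER_CUBIC),alpha=1.5))
E
```

```text
t 17.35 tcp [ 0.5196 -0.4025  0.1993] loc x,y -0.0095 -0.0176 toolx deg 63.12 tilt [-0.001  0.001] Floc -0.41 0.74 -0.26 gap 0.159
```

View pics/t9c.png

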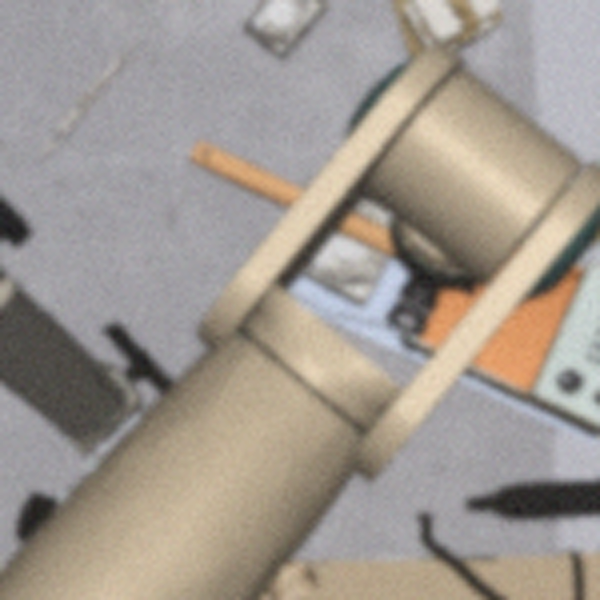

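Request:
drive_tool:
  targets:
    - [-1,3,0.4,0,0]
    - [-1,4,0.4,0,0]
    - [-1,4,0.4,0,0]
    - [-1,2,0.4,0,0]
    - [-1,0,0,0,0]
    - [-1,0,0,0,0]

```text
time: 18.1
eef_pos: [0.5925, -0.2952, 0.1999]
tcp_rot: [2.679, 1.641, -0.001]
force: [-0.4, -1.0, 0.4]
finger_gap: 0.166
```

Run:
```python
from loc import *
st()
snap('side','s11.png');snap('top','t11.png')
a=cv2.imread('pics/t11.png')[130:300,230:400];cv2.imwrite('pics/t11c.png',cv2.convertScaleAbs(cv2.resize(a,(600,600),interpolation=cv2.INTER_CUBIC),alpha=1.5))
a=cv2.imread('pics/s11.png')[0:260,150:400];cv2.imwrite('pics/s11c.png',cv2.resize(a,(577,600),interpolation=cv2.INTER_CUBIC))
```

```text
t 18.1 tcp [ 0.5925 -0.2952  0.1999] loc x,y -0.1382 -0.0014 toolx deg 62.97 tilt [-0. -0.] Floc 1.11 0.13 0.37 gap 0.166
```

View pics/t11c.png

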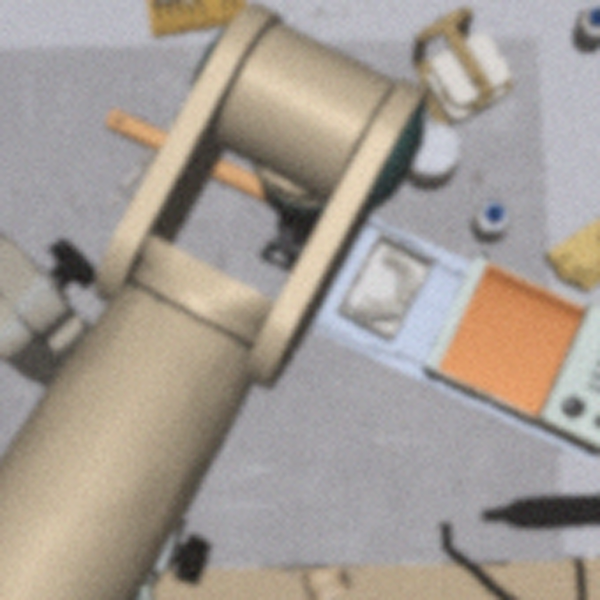

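View pics/s11c.png

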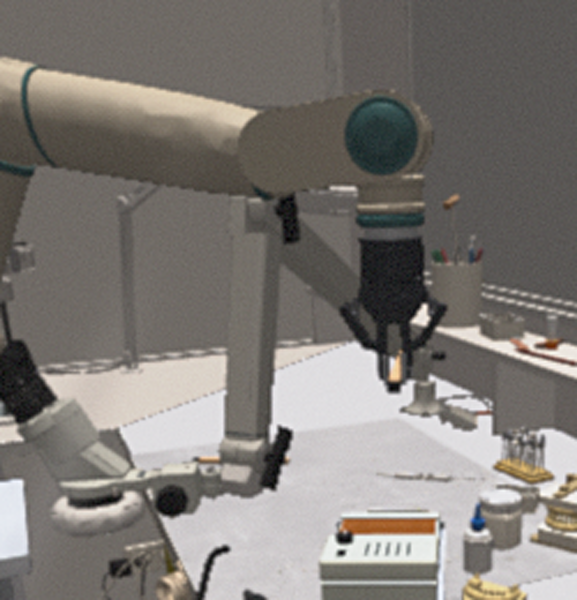

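Request:
drive_tool:
  targets:
    - [-1,0,0,3,0]
    - [-1,0,0,3,0]
    - [-1,0,0,2,0]
    - [-1,0,0,0,0]

```text
time: 18.7
eef_pos: [0.592, -0.2942, 0.1182]
tcp_rot: [-2.676, -1.639, 0.003]
force: [-0.2, -0.1, -0.2]
finger_gap: 0.166
```

Run:
```python
from loc import *
st()
snap('side','s12.png');snap('top','t12.png')
a=cv2.imread('pics/t12.png')[130:300,230:400];a=cv2.convertScaleAbs(cv2.resize(a,(390,390),interpolation=cv2.INTER_CUBIC),alpha=1.5)
b=cv2.imread('pics/s12.png')[20:260,150:390];b=cv2.resize(b,(390,390),interpolation=cv2.INTER_CUBIC);cv2.imwrite('pics/c12.png',np.hstack([a,b]))
```

```text
t 18.7 tcp [ 0.592  -0.2942  0.1182] loc x,y -0.1389 -0.0023 toolx deg 62.97 tilt [-0.003  0.002] Floc 0.19 -0.13 -0.19 gap 0.166
```

View pics/c12.png

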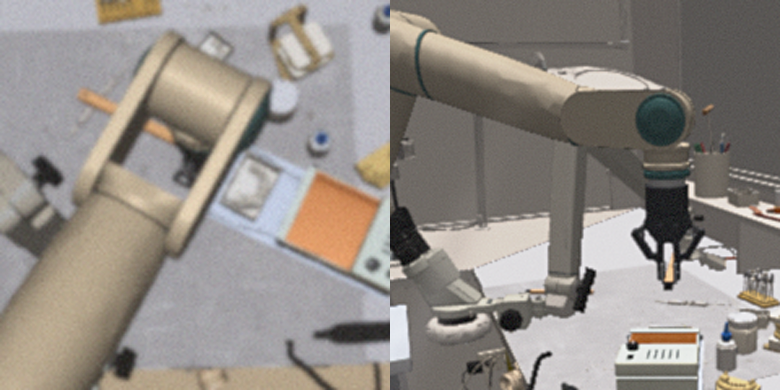

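Request:
drive_tool:
  targets:
    - [-1,0,0.1,3,0]
    - [-1,0,0,3,0]
    - [-1,0,0,2,0]
    - [-1,0,0,0.2,0]
    - [-1,0,0,0,0]

```text
time: 19.42
eef_pos: [0.5947, -0.2949, 0.0397]
tcp_rot: [2.677, 1.641, 0.002]
force: [0.5, -0.8, -0.3]
finger_gap: 0.165
```

Run:
```python
from loc import *
st()
snap('side','s13.png');snap('top','t13.png')
a=cv2.imread('pics/t13.png')[130:300,230:400];a=cv2.convertScaleAbs(cv2.resize(a,(390,390),interpolation=cv2.INTER_CUBIC),alpha=1.5)
b=cv2.imread('pics/s13.png')[20:260,150:390];b=cv2.resize(b,(390,390),interpolation=cv2.INTER_CUBIC);cv2.imwrite('pics/c13.png',np.hstack([a,b]))
```

```text
t 19.43 tcp [ 0.5947 -0.2949  0.0397] loc x,y -0.1394 0.0004 toolx deg 63.01 tilt [ 0.002 -0.001] Floc 0.48 0.79 -0.33 gap 0.165
```

View pics/c13.png

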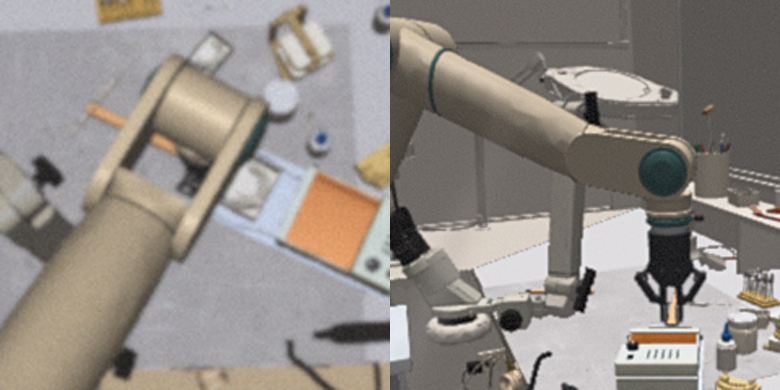

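Request:
drive_tool:
  targets:
    - [-1,-0.4,0,0.3,0]
    - [-1,-0.6,0,0,0]
    - [-1,-0.7,0,0,0]
    - [-1,-0.7,0,0,0]
    - [-1,-0.7,0,0,0]
    - [-1,-0.7,0,0,0]
    - [-1,-0.7,0,0,0]
    - [-1,-0.7,0,0,0]

```text
time: 20.52
eef_pos: [0.5705, -0.3403, 0.0351]
tcp_rot: [-2.677, -1.642, -0.002]
force: [2.0, 6.8, 1.1]
finger_gap: 0.164
```

Run:
```python
from loc import *
st()
snap('side','s14.png');snap('top','t14.png')
a=cv2.imread('pics/t14.png')[160:260,280:380];a=cv2.convertScaleAbs(cv2.resize(a,(390,390),interpolation=cv2.INTER_CUBIC),alpha=1.5)
b=cv2.imread('pics/s14.png')[140:280,250:390];b=cv2.resize(b,(390,390),interpolation=cv2.INTER_CUBIC);cv2.imwrite('pics/c14.png',np.hstack([a,b]))
```

```text
t 20.52 tcp [ 0.5705 -0.3403  0.0351] loc x,y -0.0881 -0.0005 toolx deg 63.04 tilt [0.001 0.002] Floc -7.0 -1.36 1.1 gap 0.164
```

View pics/c14.png

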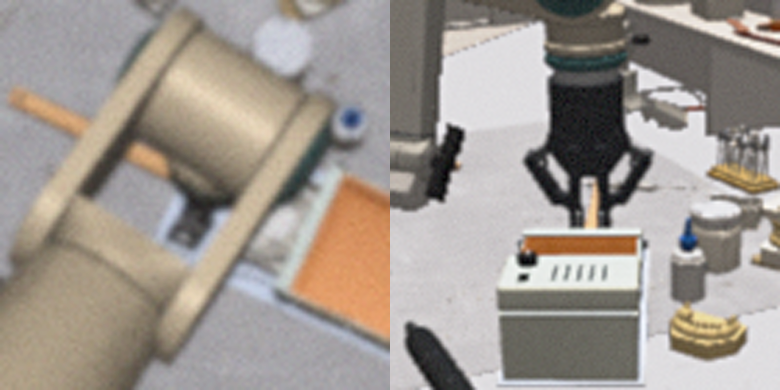

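Request:
drive_tool:
  targets:
    - [-1,-0.5,0,0,0]
    - [-1,-0.5,0,0,0]
    - [-1,-0.5,0,0,0]
    - [-1,-0.5,0,0,0]

```text
time: 21.12
eef_pos: [0.5621, -0.3573, 0.0351]
tcp_rot: [-2.676, -1.643, -0.003]
force: [3.2, 7.2, 0.7]
finger_gap: 0.162
```

```bash
python3 loc.py
```

```text
t 21.12 tcp [ 0.5621 -0.3573  0.0351] loc x,y -0.0691 -0.0003 toolx deg 63.09 tilt [0.001 0.002] Floc -7.91 -0.45 0.74 gap 0.162
```

Request:
drive_tool:
  targets:
    - [-1,-0.5,0,0,0]
    - [-1,-0.5,0,0,0]
    - [-1,-0.5,0,0,0]
    - [-1,-0.5,0,0,0]
    - [-1,-0.5,0,0,0]

```text
time: 21.75
eef_pos: [0.5504, -0.3803, 0.0351]
tcp_rot: [-2.677, -1.643, -0.002]
force: [2.2, 3.9, 0.6]
finger_gap: 0.164
```

Run:
```python
from loc import *
st()
snap('side','s15.png');snap('top','t15.png')
a=cv2.imread('pics/t15.png')[160:260,280:380];a=cv2.convertScaleAbs(cv2.resize(a,(390,390),interpolation=cv2.INTER_CUBIC),alpha=1.5)
b=cv2.imread('pics/s15.png')[140:280,250:390];b=cv2.resize(b,(390,390),interpolation=cv2.INTER_CUBIC);cv2.imwrite('pics/c15.png',np.hstack([a,b]))
```

```text
t 21.75 tcp [ 0.5504 -0.3803  0.0351] loc x,y -0.0433 -0.0003 toolx deg 63.07 tilt [0.001 0.001] Floc -4.46 0.17 0.58 gap 0.164
```

View pics/c15.png

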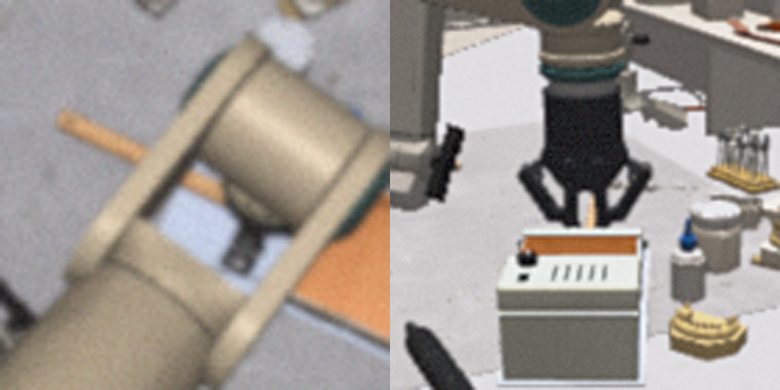

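Request:
drive_tool:
  targets:
    - [-1,-0.5,0,0,0]
    - [-1,-0.5,0,0,0]
    - [-1,0,0,0,0]

```text
time: 22.22
eef_pos: [0.5449, -0.3907, 0.035]
tcp_rot: [2.678, 1.641, -0.001]
force: [0.2, 0.8, -0.3]
finger_gap: 0.165
```

```bash
python3 loc.py
```

```text
t 22.23 tcp [ 0.5449 -0.3907  0.035 ] loc x,y -0.0315 -0.0004 toolx deg 62.98 tilt [-0.    -0.001] Floc -0.8 -0.22 -0.33 gap 0.165
```

Request:
drive_tool:
  targets:
    - [-1,0.05,0,0.7,0]
    - [-1,0,0,0.65,0]
    - [-1,0,0,0,0]
    - [-1,0,0,0,0]

```text
time: 22.72
eef_pos: [0.5455, -0.3897, 0.0214]
tcp_rot: [2.678, 1.641, -0.0]
force: [0.7, -1.0, 1.4]
finger_gap: 0.162
```

```bash
python3 loc.py
```

```text
t 22.73 tcp [ 0.5455 -0.3897  0.0214] loc x,y -0.0327 -0.0004 toolx deg 63.0 tilt [-0. -0.] Floc 0.61 1.06 1.39 gap 0.162
```

Request:
drive_tool:
  targets:
    - [-0.4,0,0,0,0]
    - [-0.2,0,0,0,0]
    - [-0.2,0,0,0,0]
    - [-0.2,0,0,-1.5,0]
    - [-0.2,0,0,-2,0]
    - [-0.2,4,0,0,0]
    - [-0.2,4,0,0,0]
    - [-0.2,0.5,0,0,0]

```text
time: 23.72
eef_pos: [0.5859, -0.3117, 0.0587]
tcp_rot: [2.674, 1.645, 0.002]
force: [-0.4, -0.4, -0.4]
finger_gap: 0.395
```

Run:
```python
from loc import *
st()
snap('side','s16.png');snap('top','t16.png')
for r in bot.spot_point('top','stick_mid')+bot.spot_point('side','stick_mid'):
    g=np.array(r['point'])[:2]-M; print(r['conf'],np.round(r['point'],3),(g@p).round(4),(g@n).round(4))
a=cv2.imread('pics/t16.png')[160:260,270:370];a=cv2.convertScaleAbs(cv2.resize(a,(390,390),interpolation=cv2.INTER_CUBIC),alpha=1.5)
b=cv2.imread('pics/s16.png')[140:280,250:390];b=cv2.resize(b,(390,390),interpolation=cv2.INTER_CUBIC);cv2.imwrite('pics/c16.png',np.hstack([a,b]))
```

```text
t 23.73 tcp [ 0.5859 -0.3117  0.0587] loc x,y -0.1206 0.0002 toolx deg 63.19 tilt [ 0.002 -0.001] Floc 0.56 -0.13 -0.41 gap 0.395
0.62 [ 0.447 -0.714  0.002] 0.3011 0.0593
0.5 [0.467 0.067 0.006] -0.4043 -0.2776
0.44 [ 0.578 -0.324  0.014] -0.1059 -0.0017
0.73 [ 0.45  -0.712  0.004] 0.2978 0.0611
```

View pics/c16.png

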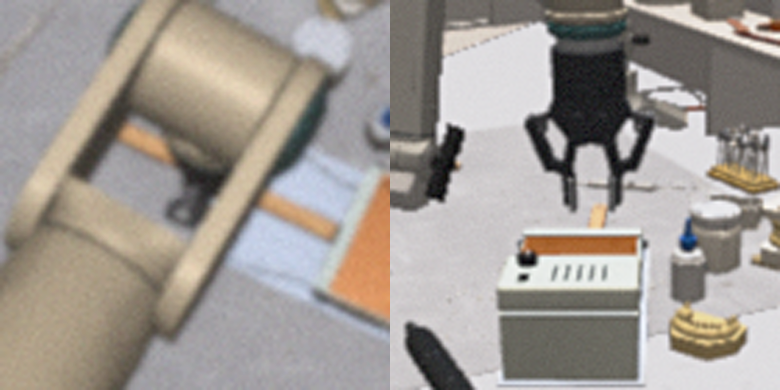

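Request:
drive_tool:
  targets:
    - [-0.2,0,-0.1,1.5,0]
    - [-0.2,0,0,1.2,0]
    - [-0.2,0,0,1,0]
    - [-0.2,0,0,0,0]

```text
time: 24.42
eef_pos: [0.5826, -0.3129, 0.0179]
tcp_rot: [-2.676, -1.64, 0.002]
force: [-0.6, 0.1, 0.1]
finger_gap: 0.402
```

```bash
python3 loc.py
```

```text
t 24.43 tcp [ 0.5826 -0.3129  0.0179] loc x,y -0.1179 -0.0022 toolx deg 63.0 tilt [-0.002  0.002] Floc 0.16 -0.55 0.09 gap 0.402
```

Request:
drive_tool:
  targets:
    - [-0.2,0,0,-0.3,0]
    - [-0.2,0,0,0,0]
    - [-1,0,0,0,0]
    - [-1,0,0,0,0]
    - [-1,0,0,0,0]

```text
time: 25.05
eef_pos: [0.5837, -0.3134, 0.0234]
tcp_rot: [2.677, 1.641, 0.001]
force: [-0.7, 0.5, 4.5]
finger_gap: 0.164
```

```bash
python3 loc.py
```

```text
t 25.05 tcp [ 0.5837 -0.3134  0.0234] loc x,y -0.1181 -0.001 toolx deg 63.02 tilt [ 0.001 -0.001] Floc -0.11 -0.8 4.48 gap 0.164
```

Request:
drive_tool:
  targets:
    - [-1,0.2,0,0,0]
    - [-1,0,0,-0.7,0]
    - [-1,0,0,-0.7,0]
    - [-1,0,0,0,0]
    - [-1,0,0,0,0]

```text
time: 25.68
eef_pos: [0.5841, -0.3113, 0.0363]
tcp_rot: [-2.678, -1.642, 0.0]
force: [-0.3, 0.4, -1.2]
finger_gap: 0.164
```

Run:
```python
from loc import *
o=st()
s=snap('side','s17.png');t=snap('top','t17.png')
# expected stick endpoints for overlay: centre height
a=cv2.imread('pics/s17.png')
g=o['eef_pos']
for tp in (0.0,):
    for L in (-.001,-.221):
        q=M+p*(L); print(proj(s,(q[0],q[1],.027+.007)))
a2=a[150:270,270:390];b=cv2.resize(a2,(600,600),interpolation=cv2.INTER_CUBIC);cv2.imwrite('pics/c17.png',b)
```

```text
t 25.68 tcp [ 0.5841 -0.3113  0.0363] loc x,y -0.1201 -0.0016 toolx deg 63.01 tilt [-0.  0.] Floc -0.2 -0.46 -1.18 gap 0.164
[319.47240355 235.75642616]
[324.69791496 207.96587085]
```

View pics/c17.png

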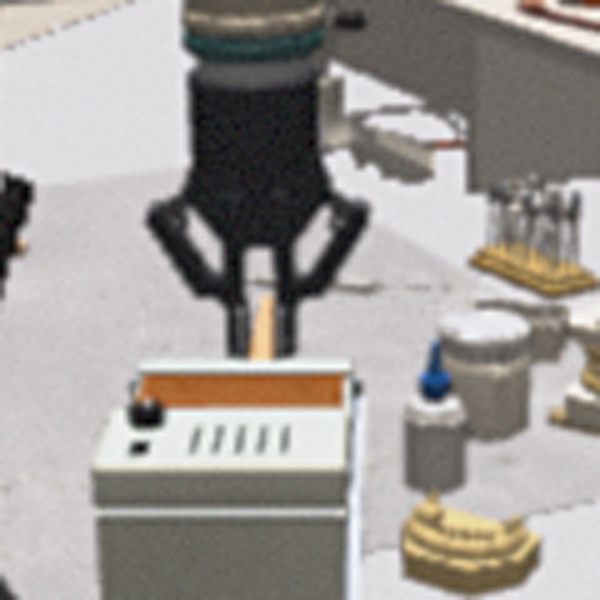

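Request:
drive_tool:
  targets:
    - [-1,-0.5,0,0,0]
    - [-1,-0.7,0,0,0]
    - [-1,-0.7,0,0,0]
    - [-1,-0.7,0,0,0]
    - [-1,-0.7,0,0,0]
    - [-1,-0.7,0,0,0]
    - [-1,-0.5,0,0,0]
    - [-1,0,0,0,0]

```text
time: 26.78
eef_pos: [0.5631, -0.3522, 0.0361]
tcp_rot: [-2.679, -1.64, 0.001]
force: [0.9, 1.0, -3.6]
finger_gap: 0.163
```

```bash
python3 loc.py
```

```text
t 26.77 tcp [ 0.5631 -0.3522  0.0361] loc x,y -0.0741 -0.0017 toolx deg 62.96 tilt [-0.001 -0.   ] Floc -1.27 0.39 -3.59 gap 0.163
```

Request:
drive_tool:
  targets:
    - [-1,-0.3,0,0,0]
    - [-1,-0.3,0,0,0]
    - [-1,-0.3,0,0,0]
    - [-1,0,0,0,0]

```text
time: 27.28
eef_pos: [0.5594, -0.3599, 0.0364]
tcp_rot: [-2.679, -1.641, 0.001]
force: [-0.7, -0.1, -3.9]
finger_gap: 0.162
```

```bash
python3 loc.py
```

```text
t 27.27 tcp [ 0.5594 -0.3599  0.0364] loc x,y -0.0655 -0.0015 toolx deg 62.99 tilt [-0. -0.] Floc 0.36 -0.56 -3.94 gap 0.162
```

Request:
drive_tool:
  targets:
    - [-1,-0.2,0,0,0]
    - [-1,-0.2,0,0,0]

```text
time: 27.52
eef_pos: [0.5579, -0.3631, 0.0365]
tcp_rot: [-2.678, -1.642, -0.0]
force: [1.0, 1.6, -4.6]
finger_gap: 0.159
```

```bash
python3 loc.py
```

```text
t 27.52 tcp [ 0.5579 -0.3631  0.0365] loc x,y -0.0621 -0.0014 toolx deg 63.02 tilt [0. 0.] Floc -1.86 0.18 -4.55 gap 0.159
```

Request:
drive_tool:
  targets:
    - [-1,-0.2,0,0,0]
    - [-1,-0.2,0,0,0]

```text
time: 27.78
eef_pos: [0.556, -0.3668, 0.0366]
tcp_rot: [-2.678, -1.642, -0.0]
force: [0.9, 2.4, -4.1]
finger_gap: 0.166
```

```bash
python3 loc.py
```

```text
t 27.77 tcp [ 0.556  -0.3668  0.0366] loc x,y -0.0579 -0.0014 toolx deg 63.02 tilt [0. 0.] Floc -2.59 -0.29 -4.12 gap 0.166
```

Request:
drive_tool:
  targets:
    - [-1,-0.15,0,0,0]
    - [-1,-0.15,0,0,0]

```text
time: 28.02
eef_pos: [0.5547, -0.3694, 0.0365]
tcp_rot: [-2.678, -1.642, -0.0]
force: [1.1, 2.1, -3.5]
finger_gap: 0.159
```

```bash
python3 loc.py
```

```text
t 28.02 tcp [ 0.5547 -0.3694  0.0365] loc x,y -0.0549 -0.0014 toolx deg 63.01 tilt [-0.  0.] Floc -2.41 0.06 -3.52 gap 0.159
```

Request:
drive_tool:
  targets:
    - [-1,-0.15,0,0,0]
    - [-1,-0.15,0,0,0]

```text
time: 28.28
eef_pos: [0.5533, -0.3721, 0.0366]
tcp_rot: [-2.678, -1.642, -0.0]
force: [1.1, 2.1, -3.0]
finger_gap: 0.159
```

Request:
drive_tool:
  targets:
    - [-1,-0.15,0,0,0]
    - [-1,-0.1,0,0,0]

```text
time: 28.52
eef_pos: [0.5522, -0.3743, 0.0365]
tcp_rot: [-2.678, -1.642, -0.0]
force: [0.8, 1.9, -4.2]
finger_gap: 0.16
```

Request:
drive_tool:
  targets:
    - [-1,-0.15,0,0,0]
    - [-1,-0.1,0,0,0]

```text
time: 28.78
eef_pos: [0.551, -0.3766, 0.0366]
tcp_rot: [-2.678, -1.642, -0.0]
force: [0.1, 1.7, -5.0]
finger_gap: 0.162
```

Request:
drive_tool:
  targets:
    - [-1,-0.15,0,0,0]
    - [-1,-0.1,0,0,0]

```text
time: 29.02
eef_pos: [0.5499, -0.3788, 0.0365]
tcp_rot: [-2.678, -1.642, -0.0]
force: [1.1, 1.8, -3.5]
finger_gap: 0.162
```

Request:
drive_tool:
  targets:
    - [-1,-0.15,0,0,0]
    - [-1,-0.1,0,0,0]

```text
time: 29.28
eef_pos: [0.549, -0.3803, 0.0365]
tcp_rot: [-2.677, -1.642, -0.001]
force: [2.2, 5.4, -2.5]
finger_gap: 0.161
```

Request:
drive_tool:
  targets:
    - [-1,-0.1,0,0,0]
    - [-1,-0.1,0,0,0]

```text
time: 29.52
eef_pos: [0.5485, -0.3814, 0.0364]
tcp_rot: [-2.676, -1.642, -0.003]
force: [2.9, 8.1, -2.9]
finger_gap: 0.159
```

Request:
drive_tool:
  targets:
    - [-1,0.3,0,0,0]
    - [-1,1,0,0,0]
    - [-1,1.5,0,0,0]
    - [-1,1.5,0,0,0]
    - [-1,1.5,0,0,0]
    - [-1,1.2,0,0,0]
    - [-1,0.8,0,0,0]
    - [-1,0,0,0,0]

```text
time: 30.52
eef_pos: [0.5841, -0.3124, 0.0372]
tcp_rot: [2.676, 1.643, 0.001]
force: [1.1, 1.8, -0.8]
finger_gap: 0.161
```

```bash
python3 loc.py
```

```text
t 30.52 tcp [ 0.5841 -0.3124  0.0372] loc x,y -0.1191 -0.0011 toolx deg 63.1 tilt [ 0.001 -0.   ] Floc -2.12 0.13 -0.83 gap 0.161
```

Request:
drive_tool:
  targets:
    - [-1,0.8,0,0,0]
    - [-1,0.8,0,0,0]
    - [-1,0.4,0,0,0]
    - [-1,0,0,0,0]

```text
time: 31.02
eef_pos: [0.5925, -0.2952, 0.0365]
tcp_rot: [-2.678, -1.642, 0.0]
force: [0.0, -0.3, -0.9]
finger_gap: 0.163
```

Run:
```python
from loc import *
st()
s=snap('side','s18.png');t=snap('top','t18.png')
a=cv2.imread('pics/t18.png')[160:260,290:390];a=cv2.convertScaleAbs(cv2.resize(a,(390,390),interpolation=cv2.INTER_CUBIC),alpha=1.5)
b=cv2.imread('pics/s18.png')[140:280,250:390];b=cv2.resize(b,(390,390),interpolation=cv2.INTER_CUBIC);cv2.imwrite('pics/c18.png',np.hstack([a,b]))
```

```text
t 31.02 tcp [ 0.5925 -0.2952  0.0365] loc x,y -0.1383 -0.0014 toolx deg 63.03 tilt [-0. -0.] Floc 0.22 0.13 -0.89 gap 0.163
```

View pics/c18.png

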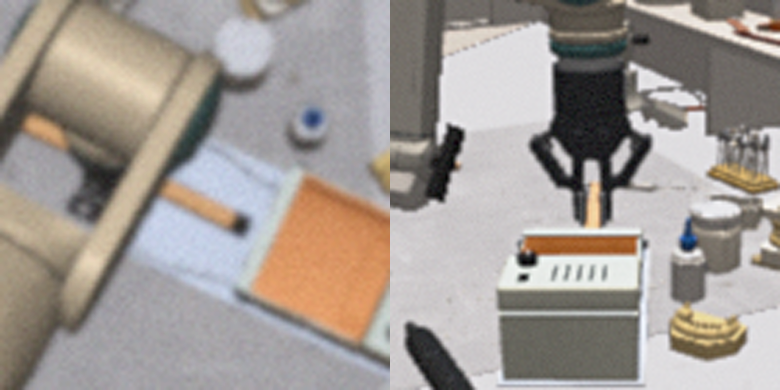

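Request:
drive_tool:
  targets:
    - [-1,0,0,-3,0]
    - [-1,0,0,-4.5,0]
    - [-1,0,0,-4.5,0]
    - [-1,0,0,-4.5,0]
    - [-1,-4,-2,0,0]
    - [-1,-4,-4,0,0]
    - [-1,-4,-4,0,0]
    - [-1,0,-3.2,0,0]

```text
time: 32.12
eef_pos: [0.4176, -0.344, 0.2016]
tcp_rot: [2.681, 1.636, -0.001]
force: [0.8, 1.0, -0.1]
finger_gap: 0.162
```

Request:
drive_tool:
  targets:
    - [-1,0,0,0,-0.15]
    - [-1,0,0,0,-0.15]
    - [-1,0,0,0,-0.15]
    - [-1,0,0,0,0]
    - [-1,0,0,0,0]

```text
time: 32.75
eef_pos: [0.4202, -0.3425, 0.2016]
tcp_rot: [2.248, 2.195, 0.0]
force: [-0.3, -0.3, -0.4]
finger_gap: 0.16
```

Run:
```python
from loc import *
st()
s=snap('side','s19.png');t=snap('top','t19.png')
a=cv2.imread('pics/t19.png')[160:290,280:410];a=cv2.convertScaleAbs(cv2.resize(a,(390,390),interpolation=cv2.INTER_CUBIC),alpha=1.5)
b=cv2.imread('pics/s19.png')[110:280,210:380];b=cv2.resize(b,(390,390),interpolation=cv2.INTER_CUBIC);cv2.imwrite('pics/c19.png',np.hstack([a,b]))
for c in('top','side'):
  for nme in('jar_a','jar_b'): print(c,[np.round(r['point'],3) for r in bot.spot_point(c,nme)][:3])
```

```text
t 32.75 tcp [ 0.4202 -0.3425  0.2016] loc x,y -0.0178 -0.1334 toolx deg 88.62 tilt [0. 0.] Floc 0.38 -0.18 -0.37 gap 0.16
top [array([ 0.682, -0.403,  0.004]), array([ 0.623, -0.452, -0.   ])]
top [array([ 0.682, -0.403,  0.004]), array([ 0.623, -0.452, -0.   ])]
side [array([ 0.623, -0.45 ,  0.002]), array([ 0.679, -0.402, -0.001])]
side [array([ 0.623, -0.45 ,  0.002]), array([ 0.679, -0.402, -0.001])]
```

View pics/c19.png

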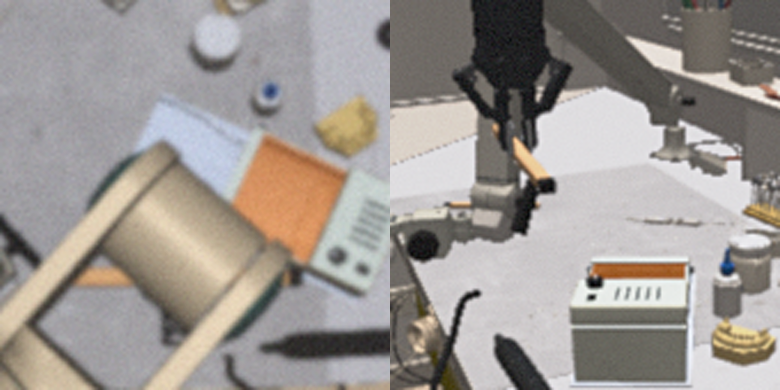

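Request:
drive_tool:
  targets:
    - [-1,0,0,4,0]
    - [-1,0,0,5,0]
    - [-1,0,0,4,0]
    - [-1,0,0,3,0]
    - [-1,0,0,1.5,0]
    - [-1,0,0,0.5,0]
    - [-1,0,0,0.3,0]
    - [-1,0,0,0,0]

```text
time: 34.05
eef_pos: [0.4211, -0.343, 0.02]
tcp_rot: [2.243, 2.196, 0.0]
force: [-0.8, 2.0, 3.9]
finger_gap: 0.16
```

Request:
drive_tool:
  targets:
    - [-1,0,0,0.1,0]
    - [-0.5,0,0,0,0]
    - [-0.2,0,0,0,0]
    - [-0.2,0,0,0,0]
    - [-0.2,0,0,-2,0]
    - [-0.2,0,0,-5,0]
    - [-0.2,0,0,-6,0]
    - [-0.2,0,0,-6,0]

```text
time: 35.05
eef_pos: [0.42, -0.3422, 0.2092]
tcp_rot: [-2.244, -2.198, -0.0]
force: [-0.6, -0.5, 0.2]
finger_gap: 0.401
```

Request:
drive_tool:
  targets:
    - [-0.2,0,0,-6,0]
    - [-0.2,0,0,-6,0]
    - [-0.2,0,0,-5,0]
    - [-0.2,0,-3,0,0]
    - [-0.2,0,-3,0,0]
    - [-0.2,0,0,0,0]

```text
time: 35.8
eef_pos: [0.3592, -0.3413, 0.3782]
tcp_rot: [2.246, 2.195, -0.0]
force: [0.3, -0.4, 0.4]
finger_gap: 0.398
```

Run:
```python
from loc import *
st()
s=snap('side','s20.png');t=snap('top','t20.png')
a=cv2.imread('pics/t20.png')[160:290,280:410];a=cv2.convertScaleAbs(cv2.resize(a,(390,390),interpolation=cv2.INTER_CUBIC),alpha=1.5)
b=cv2.imread('pics/s20.png')[110:280,210:380];b=cv2.resize(b,(390,390),interpolation=cv2.INTER_CUBIC);cv2.imwrite('pics/c20.png',np.hstack([a,b]))
for c in('top','side'):
  for nme in('jar_a','case_tray','stick_mid','flap'): print(c,nme,[(np.round(r['point'],3),round(r['conf'],2)) for r in bot.find_in(c,nme)][:3])
```

```text
t 35.8 tcp [ 0.3592 -0.3413  0.3782] loc x,y 0.0088 -0.1883 toolx deg 88.7 tilt [ 0.001 -0.001] Floc 0.19 0.48 0.45 gap 0.398
top jar_a [(array([ 0.678, -0.4  ,  0.061]), 0.85), (array([ 0.618, -0.449,  0.045]), 0.4)]
top case_tray [(array([ 0.761, -0.301,  0.012]), 0.57)]
top stick_mid [(array([0.468, 0.07 , 0.011]), 0.57), (array([ 0.445, -0.712,  0.008]), 0.51)]
top flap []
side jar_a [(array([ 0.615, -0.461,  0.034]), 0.81), (array([ 0.673, -0.423,  0.042]), 0.65)]
side case_tray [(array([ 0.768, -0.315,  0.022]), 0.69)]
side stick_mid [(array([ 0.416, -0.378,  0.016]), 0.76), (array([ 0.446, -0.713,  0.006]), 0.6), (array([ 0.47 , -0.554,  0.07 ]), 0.42)]
side flap []
```

View pics/c20.png

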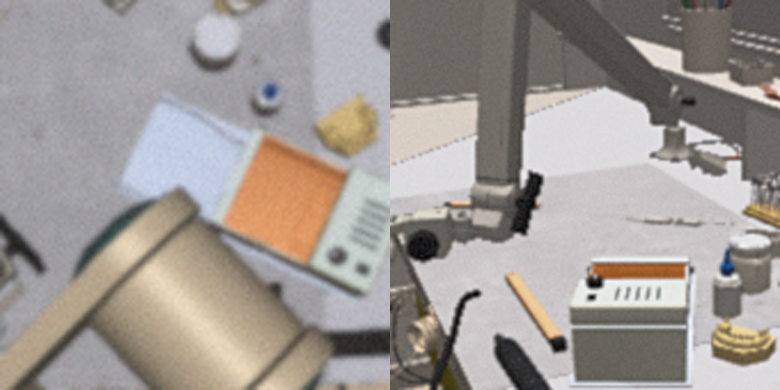

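```bash
python3 -c "
from h import *
print(bot.close_job())"
```

```text
the job is handed in; nothing more can be done
None
```

The tray is inside the curing box against the backstop, the stick is back on the bench, and the job was handed in at about 36 s.

**How it went:**
- The microscope's arm would have been in the way of the robot's forearm with a normal mid-stick grip. So I pushed in two stages and laid the stick on the infeed table in between to regrip it.
- In stage one, held about 33 mm behind the rubber end, the stick pushed the tray in until the flap rested on it. The push force peaked near 8 N.
- In stage two, held about 118 mm behind the rubber end, it pushed the tray on until I felt the backstop. Force rose from about 2 N while sliding to about 8.5 N, roughly 2.5 mm of the 5 mm travel. The tray's rear was then about 76 mm past the mouth.
- I drew the stick straight out, carried it over the box and laid it on the bench near where it started.

**Last checks:**
- The infeed table is empty, and the trained networks found only the smaller look-alike tray outside the box.
- The jar and the dropper bottle are where they were, to within the networks' few millimetres.
- The stick lies flat on the bench and the arm is clear of everything.

**What was not clean or not confirmed:**
- One grasp missed: the fingertips came down on top of the stick with about 60 N at the wrist. I lifted off at once and regripped. This is under the 120 N wrist limit, and it was fingertips rather than the gripper's body.
- Neither camera shows the flap, so that it is shut is inferred: the tray is past its swing, and there was no force left once the stick was out.
- The tray's level and final position inside the box could not be seen either.

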